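Book in a sample bottle at the bar-code scanner

TASK

Book in the sample bottle with the blue cap: stand it upright on the ring in front of the bar-code scanner, its bar code facing straight into the scanner's window, and leave it standing there. Then, with a finger either side of the scanner's grip, squeeze the trigger fully home, keep it squeezed for a full second and let it spring back. After that, set the bottle down gently, upright, in the empty compartment of the blue tray; never tip or drop it, and leave the other bottles and the cuvette box where they are.

Things in the scene. Friction and masses are not known exactly. Their poses are not given: they have to be found in the camera images.
- sample_mid (a point): Centre (half-way up, on the axis) of the loose amber sample bottle: round, 52 mm across, 106 mm high, 0.13 to 0.23 kg. Its blue cap, 38 mm across, spans 27 to 53 mm above this point; the 52 mm body -53 to +13 mm, tapering between to a 34 mm neck. z up the bottle, +x out through its bar code; a yellow dot near the cap's rim is on the code's side.
- code (a point): Centre of the bar code (level black bars stacked up a white label, 22 mm wide, 35 mm high) on the sample bottle's side: 27 mm from the bottle's axis along its +x, 14 mm below sample_mid; same axes.
- other_mid (a point): Bystander: centre of a like bottle with a red cap, loose, on the bench. It and the sample bottle may swap places; their axes are 115 mm or more apart.
- logged_mid (a point): Bystander: centre of a like bottle with a white cap, loose, standing in the tray's other compartment.
- cuvette_box: Bystander: loose white cuvette box with a green lid, 106 x 102 x 44 mm, origin at the centre of its underside.
- scanner: Pistol-shaped bar-code scanner lying on its side, clamped to a steel base plate fixed to the bench. Origin on the bench below mid-head; x level, where it looks; y from the head to where the grip sticks out; z up. White head: x -58 to 57, y -31 to 31, up to 87 mm high; clamp screw to 100 mm. Plate: x -95 to 240, y -85 to 50 mm, 4 mm thick. The grip overhangs the bare bench.
- window (a point): Centre of the scanner's dark red window, 50 mm above the bench; axes as scanner, x is the line of sight. A bottle on the ring has its code 89 mm from the window.
- ring (a point): Centre of the white ring (68 mm across) on the base plate, 116 mm in front of the window; the point is on the plate's top, 4 mm above the bench, where the middle of the bottle's underside should stand. Axes as scanner.
- grip: The scanner's fixed black grip, lying level. Origin inside it at the place to squeeze, 50 mm above the bench; x forward to the trigger (squeezing direction, level, turned 0.15 rad about z from the scanner's x); y along the grip to the butt, z up. Back of the grip at x = -18, front at x = 16 mm, z -18 to 18 mm, y -42 (at the head) to 96 mm. The head's side is about 36 mm from the origin.
- trigger_face (a point): Middle of the front face of the orange trigger, where a finger presses; moves with it. Released it is at x = 32, y = 0 mm in the grip's frame, fully home at about x = 23 mm: a squeeze closes from 50 to about 41 mm over the grip's back and the trigger. The trigger is 20 mm high (z -10 to 10) and 54 mm long (y -34 to 20 mm), its free end (y = 20) toeing out some 2 mm more.
- trigger (a joint): Sprung trigger, hinged about a vertical pin near the head, 34 mm from the place to press: 0 rad released, 0.25 rad fully home on its stop; grows when squeezed. At trigger_face it takes about 2.3 N to start and 7.5 N to hold home; it springs back by itself. Centre the fingers on the grip's origin, at most 3 mm forward of it: further forward, the rear finger stops on the grip's back before the trigger is home.
- empty (a point): Centre of the floor of the blue tray's empty compartment, 4 mm above the bench; axes as the tray. The compartment is 109 mm along x, 105 mm along y. Tray fixed, 117 x 222 mm, walls and divider 4 mm thick and 24 mm high; the other compartment, with the white-capped bottle, is 109 mm away along +y.

How it is judged (in metres and radians):
On the way, in this order (a step that is already met when the one before it is completed fails the run):
1. the sample bottle stands upright on the ring, let go, its code facing the scanner's window (x of code in the frame of window between 0.064 and 0.114 m and x of sample_mid in the frame of window above 0.096 m and y of sample_mid in the frame of window between -0.018 and 0.018 m and angle between the x axis of sample_mid and the x axis of window, either way round below 0.35 rad and angle between sample_mid's own z axis and vertical below 0.08 rad and z of sample_mid in the frame of ring below 0.058 m and linear speed of sample below 0.03 m/s and contact force between the fingers and sample below 0.1 N and value of joint trigger below 0.05 rad), for 0.2 s.
2. the trigger is squeezed fully home with the fingers astride the grip (the grasp point over the grip at the trigger, not in front of it), and kept so, while the code faces the window (value of joint trigger above 0.2 rad and x of code in the frame of window between 0.064 and 0.114 m and x of sample_mid in the frame of window above 0.096 m and y of sample_mid in the frame of window between -0.018 and 0.018 m and angle between the x axis of sample_mid and the x axis of window, either way round below 0.35 rad and angle between sample_mid's own z axis and vertical below 0.08 rad and x of the grasp point in the frame of grip between -0.022 and 0.024 m and y of the grasp point in the frame of grip between -0.034 and 0.034 m and z of the grasp point in the frame of grip between -0.03 and 0.035 m), for 0.7 s.
3. the trigger is let go and has sprung back (value of joint trigger below 0.04 rad), for 0.2 s.
At the end, for the whole second after the job is handed in: The sample bottle stands upright (within 0.08 rad) and still on the floor of the tray's empty compartment, let go; the trigger is released (below 0.04 rad); the other two bottles and the cuvette box are within 20 mm of where they were (x of sample_mid in the frame of empty between -0.032 and 0.032 m and y of sample_mid in the frame of empty between -0.03 and 0.03 m and z of sample_mid in the frame of empty between 0.048 and 0.058 m and angle between sample_mid's own z axis and vertical below 0.08 rad and linear speed of sample below 0.02 m/s and value of joint trigger below 0.04 rad and distance of each of other_mid, logged_mid, cuvette_box from where it was at the start of the episode below 0.02 m); the robot touches nothing.
It fails at once if the sample bottle is tipped by more than 0.6 rad (angle between sample_mid's own z axis and vertical above 0.6 rad).
It fails at once if the sample bottle is dropped (falls more than about 15 mm) or knocked: faster than 0.5 m/s while no finger holds it (linear speed of sample above 0.5 m/s and contact force between the fingers and sample below 0.01 N).
It fails at once if another bottle or the cuvette box is moved by more than 20 mm (distance of any of other_mid, logged_mid, cuvette_box from where it was at the start of the episode above 0.02 m).
It also fails if it takes over 70 s, if anything falls off the work surface, if the arm or the gripper's body presses on something with over 40 N, if the wrist force passes 120 N, or if a joint passes its speed limit or range.

ROBOT

A 7-joint arm with a two-finger parallel gripper is mounted at the origin on the work surface. World frame = base frame: x ahead of the robot, y to its left, z up, the work surface at z = 0. Lengths are in m, angles in degrees, forces in N, time in s.
With the tool pointing down it reaches from about 0.35 to 0.9 m from the base axis. Payload 19.9 kg.
Tool frame: the origin (TCP) lies between the finger pads; the fingertips stand 8 mm ahead of it and the grasp point (between the pads) lies 11 mm behind it; x points along the fingers, z is the direction in which the jaws open and shut, and the axes are right-handed (so a half turn about x gives the same grasp; the last joint's range is limited). The gripper opens to 94 mm and grips with 3 to 60 N. Pads are 16 mm wide; open, the fingers measure 119 mm over their backs; the gripper's body (75 mm by 177 mm) begins 78 mm behind the grasp point.
Start: joints at [-70.674, 23.915, -0.59, 92.452, 0.269, 63.638, -3.037], TCP at [0.231, 0.581, 0.213] pointing down, gripper open.
Joint ranges: [-161.28, 161.28], [-22.2, 115.67], [-73.04, 71.86], [3.21, 147.25], [-68.34, 248.33], [10.77, 114.83], [-161.83, 161.83]. Speed limits (degrees/s): [108.29, 108.29, 136.94, 136.94, 172.46, 172.46, 172.46].

INTERFACE

Orientations are given as [roll, pitch, yaw] about the fixed x, y, z axes, in that order (R = Rz(yaw) Ry(pitch) Rx(roll)).
In Python, from cell import robot, optics gives the robot as it stands. The module is installed in compiled form; this text tells all that it offers.
- The arm moves only by the tool move_arm, never from a script. Its arguments are lists of equal length, an entry for each row: "delta_rot": the turn, a rotation vector about the world's x, y, z in rad, a list of three; "travel": the shift along the world's x, y, z in cm, a list of three; "jaw": the opening, from 0 (shut) to 1 (fully open). A call has 1 to 10 rows; each row is the pose to reach, as a shift and turn from the pose commanded when the call began; what a row does not reach only later rows make up. A row lasts 1/8 s, in which the tool goes at most 62.5 mm and 10.7 degrees, less where a joint would pass 70% of its speed; a pose out of reach is approached as far as the arm can. A call with a gripper value outside its range is refused whole. The fingers move at their own pace and stop on an object; "newtons" is the grip in N (left out, the last holds). Time passes only in rows, so rows that repeat a pose let the fingers close. It gives the time, the measured TCP pose, the force and the opening at its end, in the units of the state.
- robot.sense(): the state, without advancing time (a new reading comes with each control period).
- optics.camera(name): name is "scene" or "top" or "wrist"; returns a dict with "img" (384x512x3 uint8, red, green, blue), "intrinsics" (3x3 intrinsics, pixels), "cam_to_world" (4x4, takes a point from camera to world coordinates). Camera axes: x right, y up, looking along -z (the intrinsics and any distortion apply to the point x, -y, -z); pixel columns grow to the right and rows downward; lengths in m; the calibration is good to about 2 mm. The wrist camera is an equidistant fisheye: a pixel r from the principal point sees the ray r / f radians off the axis. A picture is of the moment at which its call begins. There is no depth.
- robot.hand_in(): hands the job in, once; it reports no verdict.
The state is a dict: "time": time; "q": joint angles; "qd": joint speeds; "joint_torque": joint torques, N m; "tcp_pos": TCP position; "tool_rot": TCP orientation; "contact_force": force on the tool from outside, world axes, zero at the start; "ft_torque": the same for the moment, N m; "finger_gap": finger opening in m.
Only numpy, scipy, OpenCV 4.12 (cv2) and the standard library are available. Lean on these libraries where they do the work, as an engineer would, in place of code of your own. Each camera call takes 0.05 s, during which the arm holds its last target.

## Working session

There is one attempt and no reset: what is moved stays moved. The work goes in short steps, Python scripts to look and compute and a tool call to move; the robot and the scene stay as the last step left them, time stands still between calls to the robot, and variables do not carry over. Pictures are saved under pics/ and viewed, and the job is handed in when it is done.

Besides the shell and the picture viewer there is one more tool, called by a JSON object that holds its "fn" and its "kwargs", one argument or row to a line. move_arm: Moves the arm, as the interface text tells. Its arguments: {"type":"object","properties":{"delta_rot":{"type":"array"},"travel":{"type":"array"},"jaw":{"type":"array"},"newtons":{"type":"number"}},"required":["delta_rot","travel","jaw"]}

```bash
mkdir -p pics; python3 - <<'E'
from cell import robot, optics
import cv2
print(robot.sense())
for n in ["scene","top","wrist"]:
    c=optics.camera(n); cv2.imwrite(f"pics/{n}0.png",c["img"][:,:,::-1]); print(n,c["intrinsics"],c["cam_to_world"].round(4), [k for k in c])
E
```

```text
{'time': 0.0, 'q': array([-70.67628512,  23.94634121,  -0.58859306,  92.48617778,
         0.26978771,  63.6377136 ,  -3.03701664]), 'qd': array([ 0.00565884,  0.05980364, -0.03933188, -0.02996381,  0.00528188,
        0.00224162,  0.12711227]), 'joint_torque': array([-3.32745485e-04, -8.51262760e+01,  6.38602059e-01, -4.26000202e+01,
       -4.88745770e-02,  1.88066263e-02,  6.35691231e-05]), 'tcp_pos': array([0.2310003 , 0.58034476, 0.21283912]), 'tool_rot': array([-174.72480809,   89.93108384, -106.42751847]), 'contact_force': array([-0.17986378,  0.45985288,  0.16565622]), 'ft_torque': array([-0.014128  ,  0.02205729,  0.01336534]), 'finger_gap': 0.09391519729145244}
scene [[402.79949704   0.         252.65483209]
 [  0.         402.79949704 188.29553937]
 [  0.           0.           1.        ]] [[ 0.6347 -0.6324  0.4441  1.012 ]
 [ 0.7728  0.5178 -0.367  -0.438 ]
 [ 0.0022  0.5761  0.8173  0.9631]
 [ 0.      0.      0.      1.    ]] ['img', 'intrinsics', 'cam_to_world']
top [[428.9332089    0.         252.12153038]
 [  0.         428.9332089  188.13985498]
 [  0.           0.           1.        ]] [[ 0.0153  0.9938 -0.1099  0.4031]
 [-0.9999  0.0148 -0.0047 -0.0167]
 [-0.0031  0.1099  0.9939  1.0922]
 [ 0.      0.      0.      1.    ]] ['img', 'intrinsics', 'cam_to_world']
wrist [[297.31863964   0.         252.57165232]
 [  0.         297.31863964 189.8582743 ]
 [  0.           0.           1.        ]] [[ 3.701e-01 -8.969e-01 -2.423e-01  1.611e-01]
 [ 9.290e-01  3.571e-01  9.710e-02  6.082e-01]
 [-6.000e-04 -2.610e-01  9.653e-01  3.836e-01]
 [ 0.000e+00  0.000e+00  0.000e+00  1.000e+00]] ['img', 'intrinsics', 'cam_to_world']
```

View pics/scene0.png

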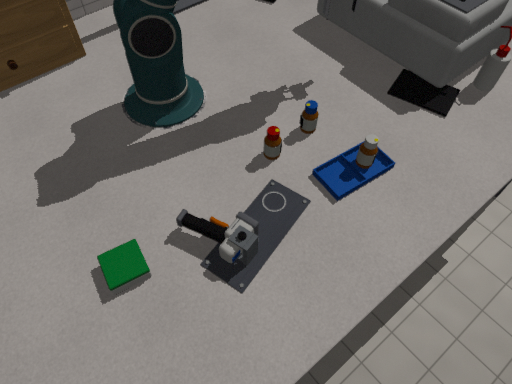

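View pics/top0.png

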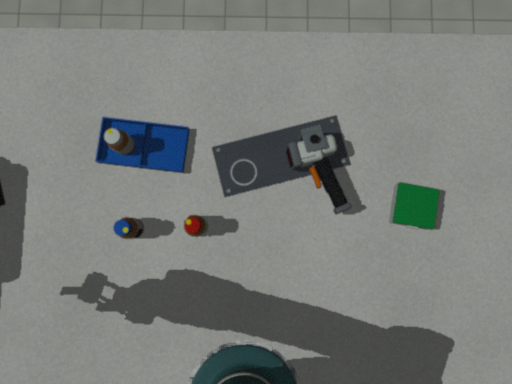

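View pics/wrist0.png

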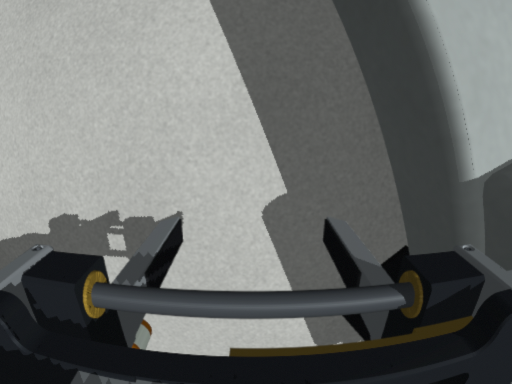

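The top view shows the blue-capped bottle at about (123,228), the red one at (194,225), the ring at (243,172), the scanner head at (316,146) with its grip running to (345,208), and the tray's empty compartment at (168,150). The cuvette box is at (416,205).

```bash
cat > h.py <<'E'
import numpy as np, cv2
from cell import robot, optics
def ray(c,u,v):
    K=c["intrinsics"];T=c["cam_to_world"]
    d=np.array([(u-K[0,2])/K[0,0],-(v-K[1,2])/K[1,1],-1.]); return T[:3,3],T[:3,:3]@d
def onz(c,u,v,z):
    o,d=ray(c,u,v); return o+d*(z-o[2])/d[2]
def proj(c,p):
    K=c["intrinsics"];T=c["cam_to_world"]
    q=T[:3,:3].T@(np.asarray(p)-T[:3,3]); return np.array([K[0,0]*q[0]/-q[2]+K[0,2], K[1,1]*-q[1]/-q[2]+K[1,2]])
def tri(c1,p1,c2,p2):
    o1,d1=ray(c1,*p1);o2,d2=ray(c2,*p2)
    A=np.stack([d1,-d2],1);s=np.linalg.lstsq(A,o2-o1,rcond=None)[0]
    a=o1+d1*s[0];b=o2+d2*s[1]; return (a+b)/2,np.linalg.norm(a-b)
def crop(c,name,x0,y0,x1,y1,s):
    cv2.imwrite(name,cv2.resize(c["img"][y0:y1,x0:x1,::-1],None,fx=s,fy=s,interpolation=cv2.INTER_CUBIC))
E
python3 - <<'E'
from h import *
t=optics.camera("top"); s=optics.camera("scene")
crop(t,"pics/t1.png",200,105,360,225,5); crop(t,"pics/t2.png",85,105,215,245,4); crop(s,"pics/s1.png",170,85,410,295,3)
for nm,c in(("top",t),("scene",s)):
    hsv=cv2.cvtColor(c["img"],cv2.COLOR_RGB2HSV)
    for k,lo,hi in (("blue",(105,120,40),(125,255,255)),("red",(0,180,90),(8,255,255)),("yel",(22,110,90),(38,255,255)),("green",(50,100,40),(75,255,255)),("orange",(8,180,120),(20,255,255))):
        m=cv2.inRange(hsv,lo,hi)
        for q in cv2.connectedComponentsWithStats(m)[2:4][0][1:] if 0 else []: pass
        n,l,st,ce=cv2.connectedComponentsWithStats(m)
        for i in range(1,n):
            if st[i,4]>=4: print(nm,k,st[i],ce[i].round(1))
E
```

```text
top blue [  96  117   93   55 3362] [146.5 144.9]
top blue [114 220  18  16 186] [121.6 226.8]
top red [185 217  15  17 150] [192.5 225.6]
top yel [108 129   4   5  17] [109.4 130.9]
top yel [186 219   5   6  24] [188.  221.3]
top yel [123 228   5   4  17] [125.1 229.6]
top green [ 393  183   46   46 1689] [415.8 205.6]
top orange [310 168  10  19  73] [315.  176.8]
top orange [185 218   7   8  13] [188.7 222.2]
scene blue [305 100  13  14 121] [311.3 107.3]
scene blue [ 313  142   82   59 2131] [349.7 171.9]
scene blue [232 250   8  12  37] [235.6 255.9]
scene red [511  28   1   7   7] [511.  31.]
scene red [500  45   5   5  17] [501.8  46.5]
scene red [504  46   6   5  20] [506.7  48.6]
scene red [268 126  11   9  68] [272.4 130.4]
scene yel [306 103   4   3   8] [307.8 104.2]
scene yel [275 129   4   3  10] [276.8 130. ]
scene yel [374 139   4   2   7] [375.7 139.4]
scene green [  98  239   52   51 1562] [122.5 264. ]
scene orange [275 128   4   2   5] [276.2 128.2]
scene orange [211 217  17   9  48] [218.9 221.4]
```

View pics/t1.png

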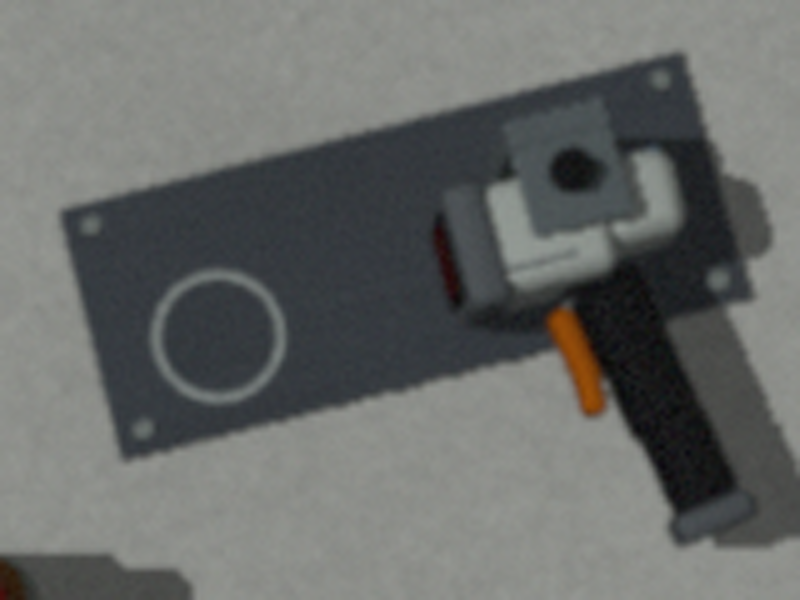

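View pics/t2.png

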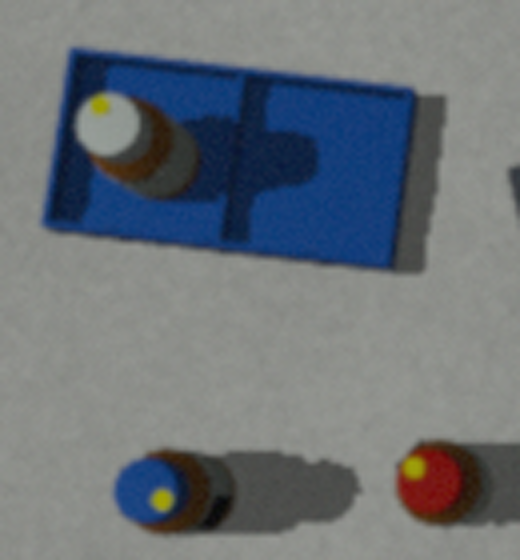

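View pics/s1.png

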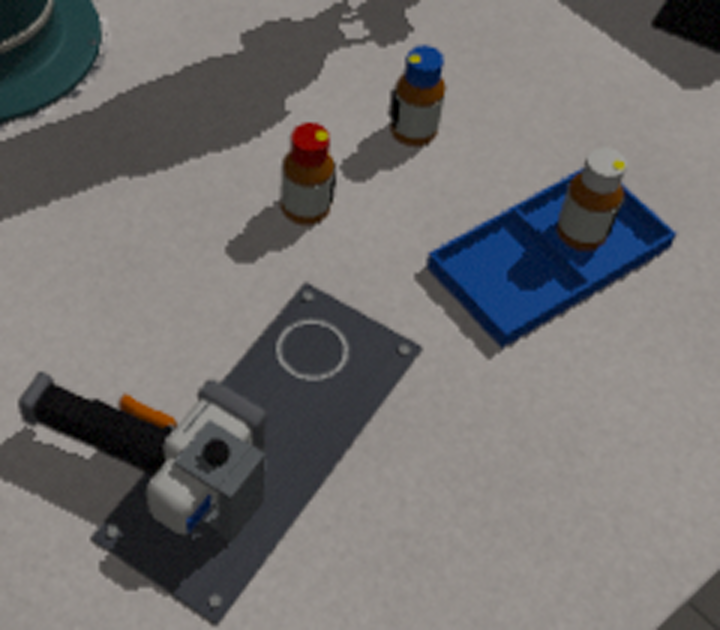

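Crops show: the ring, plate corners, tray corners and the yellow dot are all clear. The sample's code faces lower right in the top view, and its black bars can be seen at its right side.

```bash
cat >> h.py <<'E'
def rigid2(L,W):
    L=np.array(L,float);W=np.array(W,float);l0=L.mean(0);w0=W.mean(0)
    a=L-l0;b=W-w0
    th=np.arctan2((a[:,0]*b[:,1]-a[:,1]*b[:,0]).sum(),(a*b).sum())
    R=np.array([[np.cos(th),-np.sin(th)],[np.sin(th),np.cos(th)]])
    t=w0-R@l0; return th,R,t,((L@R.T+t)-W)
E
python3 - <<'E'
from h import *
t=optics.camera("top"); s=optics.camera("scene")
def cp(X,x0,y0,k): return ((X[0]+.5)/k-.5+x0,(X[1]+.5)/k-.5+y0)
loc=[(.24,-.085),(-.095,-.085),(-.095,.05),(.24,.05)]
W=[onz(t,*cp(p,200,105,5),.004)[:2] for p in [(62,212),(685,55),(752,298),(125,460)]]
th,R,o,e=rigid2(loc,W); print("scanner(top)",np.degrees(th),o,e.round(4).tolist())
Ws=[onz(s,*cp(p,170,85,3),.004)[:2] for p in [(422,349),(217,624),(92,540),(305,284)]]
th2,R2,o2,e=rigid2(loc,Ws); print("scanner(scene)",np.degrees(th2),o2,e.round(4).tolist())
for c,p in((t,cp((218,336),200,105,5)),(s,cp((312,350),170,85,3))): print("ring meas",onz(c,*p,.004))
# ring local: window x = ? 
for Rr,oo in((R,o),(R2,o2)):
  for c,p in((t,cp((218,336),200,105,5)),(s,cp((312,350),170,85,3))): print(" ring local", Rr.T@(onz(c,*p,.004)[:2]-oo))
L=[(-.1,1),(0,0)]
loc=[(.0585,.111),(.0585,-.111),(-.0585,-.111),(-.0585,.111)]
W=[onz(t,*cp(p,85,105,4),.024)[:2] for p in [(72,50),(413,90),(393,270),(45,228)]]
a,Ra,oa,e=rigid2(loc,W); print("tray top",np.degrees(a),oa,e.round(4).tolist(),"empty",Ra@[0,-.0545]+oa)
Ws=[onz(s,*cp(p,170,85,3),.024)[:2] for p in [(672,233),(500,340),(430,256),(598,157)]]
a,Ra,oa,e=rigid2(loc,Ws); print("tray scene",np.degrees(a),oa,e.round(4).tolist(),"empty",Ra@[0,-.0545]+oa)
# cap
for c,b,n in((t,(123.0,228.0),"top"),(s,(311.3,107.3),"sc")): pass
for nm,c,box in(("top",t,(110,215,140,242)),("sc",s,(298,96,324,120))):
    hsv=cv2.cvtColor(c["img"],cv2.COLOR_RGB2HSV); m=cv2.inRange(hsv,(105,120,40),(125,255,255))|cv2.inRange(hsv,(20,100,80),(40,255,255))
    k=np.zeros_like(m);k[box[1]:box[3],box[0]:box[2]]=1;m=m*k
    cs=max(cv2.findContours(m,cv2.RETR_EXTERNAL,cv2.CHAIN_APPROX_NONE)[0],key=len)
    print(nm,cv2.minEnclosingCircle(cs),cv2.fitEllipse(cs),cv2.boundingRect(cs))
P=onz(t,122.5,227.9,.106); D=onz(t,125.1,229.6,.106); D2=onz(s,307.8,104.2,.106)
print(P,D,D2,tri(t,(125.1,229.6),s,(307.8,104.2)))
E
```

```text
scanner(top) 105.30371711444911 [ 0.61088744 -0.15909202] [[0.0009, 0.0012], [0.0016, -0.0001], [-0.0012, -0.0021], [-0.0013, 0.001]]
scanner(scene) 105.63718635683482 [ 0.61238139 -0.16032331] [[0.0002, 0.0019], [0.0025, -0.0016], [-0.0014, -0.0016], [-0.0013, 0.0013]]
ring meas [0.56516069 0.01196381 0.004     ]
ring meas [0.56393798 0.01013065 0.004     ]
 ring local [ 0.17705916 -0.00104243]
 ring local [0.17561372 0.00062076]
 ring local [ 0.1786385  -0.00096615]
 ring local [0.17720276 0.00070542]
tray top -5.789066639206938 [0.62868634 0.26866651] [[0.0001, 0.0001], [0.0007, -0.002], [0.0002, 0.0009], [-0.0009, 0.001]] empty [0.62318912 0.21444446]
tray scene -5.720804910483024 [0.62903336 0.2671752 ] [[0.0028, 0.0015], [-0.0001, 0.0067], [-0.0037, -0.0006], [0.0011, -0.0075]] empty [0.62360074 0.21294665]
top ((122.28160858154297, 227.1436767578125), 8.760443687438965) ((122.2067642211914, 227.30435180664062), (15.08393383026123, 17.0776424407959), 85.42151641845703) (114, 220, 18, 16)
sc ((310.6980285644531, 106.91584014892578), 6.9225287437438965) ((311.0294189453125, 107.05471801757812), (10.915831565856934, 13.487693786621094), 14.210902214050293) (305, 100, 13, 14)
[0.41598504 0.28360951 0.106     ] [0.41219985 0.27746038 0.106     ] [0.41019839 0.27657958 0.106     ] (array([0.41164262, 0.27622667, 0.10750538]), np.float64(0.0018530279587144617))
```

```bash
python3 - <<'E'
from h import *
from scipy.spatial.transform import Rotation as Ro
s=robot.sense(); R=Ro.from_euler('xyz',s['tool_rot'],degrees=True).as_matrix(); print(R.round(3)); 
z=R[:,2];print("jaw yaw",np.degrees(np.arctan2(z[1],z[0])))
T=optics.camera("wrist")["cam_to_world"]; print("cam in tool",(R.T@(T[:3,3]-s['tcp_pos'])).round(4)); print((R.T@T[:3,:3]).round(3))
E
```

```text
[[-0.    -0.929  0.37 ]
 [-0.     0.37   0.929]
 [-1.    -0.    -0.   ]]
jaw yaw 68.29507797472824
cam in tool [-0.1708  0.0752 -0.0002]
[[-0.     0.261 -0.965]
 [-0.     0.965  0.261]
 [ 1.     0.    -0.   ]]
```

{"fn": "move_arm", "kwargs": {
  "delta_rot": [
    [0,0,-0.01],
    [0,0,-0.02],
    [0,0,-0.03],
    [0,0,-0.05],
    [0,0,-0.06],
    [0,0,-0.07],
    [0,0,-0.07],
    [0,0,-0.07]
  ],
  "travel": [
    [2.5,-4.5,-0.2],
    [5.5,-9,-0.4],
    [8.5,-13.5,-0.6],
    [11.5,-18,-0.8],
    [14.5,-22.5,-1],
    [17,-27,-1.2],
    [18.5,-29.7,-1.3],
    [18.5,-29.7,-1.3]
  ],
  "jaw": [1,1,1,1,1,1,1,1]
}}

```text
time: 1.4
tcp_pos: [0.4172, 0.2817, 0.2006]
tool_rot: [-101.8, 90.0, -37.7]
contact_force: [-0.0, 0.6, 0.9]
finger_gap: 0.0942
```

```bash
cat >> h.py <<'E'
from scipy.spatial.transform import Rotation as Ro
def wray(c,u,v):
    K=c["intrinsics"];T=c["cam_to_world"]
    x,y=u-K[0,2],v-K[1,2];r=np.hypot(x,y);t=r/K[0,0];k=np.sin(t)/max(r,1e-9)
    return T[:3,3],T[:3,:3]@np.array([x*k,-y*k,-np.cos(t)])
def wz(c,u,v,z):
    o,d=wray(c,u,v);return o+d*(z-o[2])/d[2]
def wproj(c,p):
    K=c["intrinsics"];T=c["cam_to_world"]
    q=T[:3,:3].T@(np.asarray(p)-T[:3,3]); t=np.arctan2(np.hypot(q[0],q[1]),-q[2]);h=np.hypot(q[0],q[1])
    return np.array([K[0,2]+K[0,0]*t*q[0]/h,K[1,2]-K[0,0]*t*q[1]/h])
def st():
    s=robot.sense();R=Ro.from_euler('xyz',s['tool_rot'],degrees=True).as_matrix()
    print("t",round(s['time'],2),"tcp",s['tcp_pos'].round(4),"jawyaw",round(np.degrees(np.arctan2(R[1,2],R[0,2])),2),"down",R[:,0].round(3),"F",s['contact_force'].round(1),"gap",round(s['finger_gap'],4),"q",s['q'].round(0)); return s,R
E
python3 - <<'E'
from h import *
st(); c=optics.camera("wrist"); cv2.imwrite("pics/w1.png",c["img"][:,:,::-1])
hsv=cv2.cvtColor(c["img"],cv2.COLOR_RGB2HSV)
for k,lo,hi in (("blue",(105,120,40),(125,255,255)),("yel",(22,110,90),(38,255,255))):
    m=cv2.inRange(hsv,lo,hi);n,l,stt,ce=cv2.connectedComponentsWithStats(m)
    for i in range(1,n):
        if stt[i,4]>=20: print(k,stt[i],ce[i].round(1), wz(c,*ce[i],.106).round(4))
E
```

```text
t 1.4 tcp [0.4172 0.2817 0.2006] jawyaw 64.08 down [ 0. -0. -1.] F [-0.   0.6  0.9] gap 0.0942 q [-46.  12.   9. 111.  -2.  57.  29.]
blue [ 238  167   40   42 1155] [259.3 187.4] [0.4147 0.2898 0.106 ]
blue [365 243  10  14  48] [370. 249.] [0.5259 0.3659 0.106 ]
blue [ 228  257  111   35 1680] [295.  278.6] [0.5202 0.281  0.106 ]
blue [ 235  316  102   32 2163] [280.5 329.3] [0.5793 0.2389 0.106 ]
yel [240 185  12  12 119] [245.5 190.5] [0.4118 0.277  0.106 ]
yel [ 83 280  13  38 149] [ 86.5 299.2] [0.4503 0.037  0.106 ]
yel [358 333   9   7  48] [362.  336.1] [0.6448 0.3234 0.106 ]
```

View pics/w1.png

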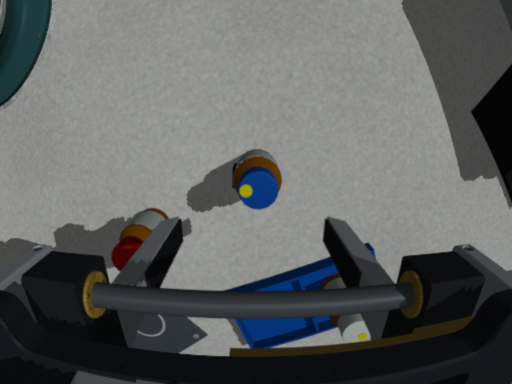

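The cap is at (258,188) between the fingers, with the dot on its left at (245,190). The code's bars are just visible on the body's left side.

```bash
python3 - <<'E'
from h import *
c=optics.camera("wrist"); t=optics.camera("top")
crop(c,"pics/w1c.png",215,135,305,225,7)
hsv=cv2.cvtColor(c["img"],cv2.COLOR_RGB2HSV)
m=cv2.inRange(hsv,(100,100,40),(128,255,255))|cv2.inRange(hsv,(20,90,80),(42,255,255))
k=np.zeros_like(m);k[150:225,225:295]=1;m=m*k
cs=max(cv2.findContours(m,cv2.RETR_EXTERNAL,cv2.CHAIN_APPROX_NONE)[0],key=len)
W=np.array([wz(c,*p[0],.106)[:2] for p in cs],np.float32)
print(cv2.minEnclosingCircle(cs),cv2.fitEllipse(cs)); (cc,r)=cv2.minEnclosingCircle(W); print(cc,r); e=cv2.fitEllipse(W*1000);print(e)
D=wz(c,245.5,190.5,.106)[:2]; d=D-cc; print("dot",D,np.hypot(*d),np.degrees(np.arctan2(d[1],d[0])))
d=D-np.array(e[0])/1000; print(np.hypot(*d),np.degrees(np.arctan2(d[1],d[0])))
print("proj in top",proj(t,[*cc,.106]), proj(t,[*cc,.0]))
E
```

```text
((256.69512939453125, 189.10975646972656), 21.150146484375) ((256.6228332519531, 189.4150848388672), (38.988441467285156, 41.63069152832031), 178.27980041503906)
(0.41485196352005005, 0.28872576355934143) 0.020312977954745293
((414.8887634277344, 288.1114501953125), (36.10849380493164, 39.89186096191406), 66.52645874023438)
dot [0.41099586 0.27854724] 0.010884480808477752 -110.74903006475506
0.01032612493858142 -112.14769455919318
proj in top [120.24689091 228.36230048] [133.14119838 229.06031136]
```

View pics/w1c.png

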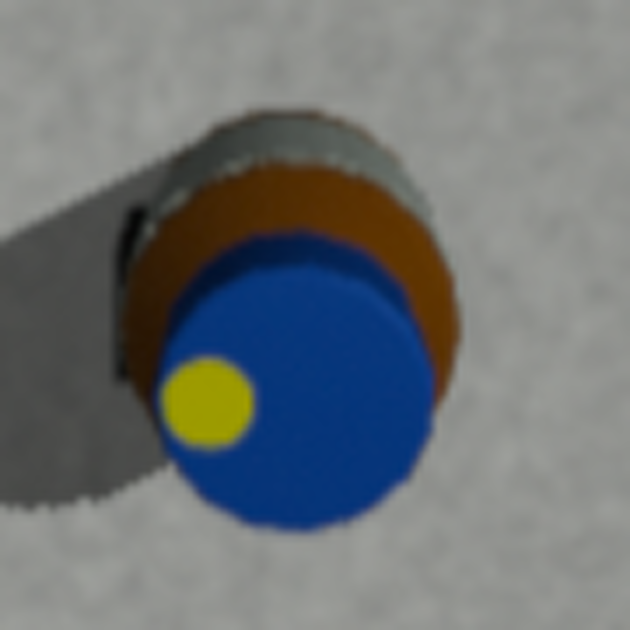

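```bash
python3 - <<'E'
from h import *
s,R=st();c=optics.camera("wrist"); C=wz(c,256.9,191.1,.106);D=wz(c,244.7,192.1,.106);d=D-C
print(C,np.hypot(*d[:2]),np.degrees(np.arctan2(d[1],d[0])), C-s['tcp_pos'])
t=optics.camera("top");print(proj(t,C))
E
```

```text
t 1.55 tcp [0.4157 0.2845 0.2005] jawyaw 64.34 down [-0.  0. -1.] F [-0.2  0.8  0.1] gap 0.094 q [-46.  12.   9. 111.  -2.  57.  29.]
[0.41533346 0.28908293 0.106     ] 0.011335671884478114 -110.82242675014342 [-0.00036461  0.00457428 -0.09448123]
[120.10159293 228.14895085]
```

{"fn": "move_arm", "kwargs": {
  "delta_rot": [
    [0,0,0],
    [0,0,0],
    [0,0,0],
    [0,0,0],
    [0,0,0]
  ],
  "travel": [
    [0,0.3,-3],
    [0,0.3,-7],
    [0,0.3,-10.5],
    [0,0.3,-12],
    [0,0.3,-12]
  ],
  "jaw": [1,1,1,1,1]
}}

```text
time: 2.28
tcp_pos: [0.4158, 0.2869, 0.0802]
tool_rot: [157.8, 89.9, -137.9]
contact_force: [1.5, 0.2, -0.1]
finger_gap: 0.0941
```

```bash
python3 - <<'E'
from h import *
st(); c=optics.camera("wrist"); cv2.imwrite("pics/w2.png",c["img"][:,:,::-1])
E
```

```text
t 2.27 tcp [0.4158 0.2869 0.0802] jawyaw 64.32 down [-0.001 -0.001 -1.   ] F [ 1.5  0.2 -0.1] gap 0.0941 q [-45.  22.   8. 116.  -5.  42.  30.]
```

View pics/w2.png

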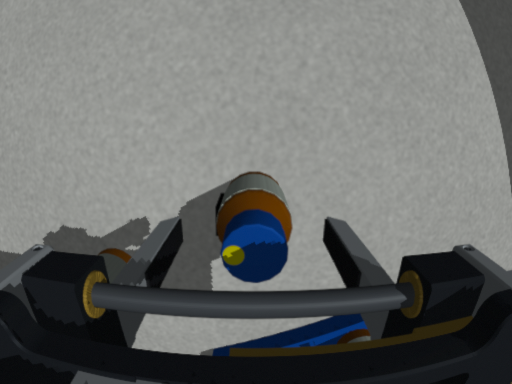

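The cap is centred between the fingers at (255,252), so I close on it.

{"fn": "move_arm", "kwargs": {
  "delta_rot": [
    [0,0,0],
    [0,0,0],
    [0,0,0],
    [0,0,0],
    [0,0,0],
    [0,0,0]
  ],
  "travel": [
    [0,0,0],
    [0,0,0],
    [0,0,0],
    [0,0,0],
    [0,0,0],
    [0,0,0]
  ],
  "jaw": [0.7,0.5,0.35,0.25,0.25,0.25],
  "newtons": 20
}}

```text
time: 3.08
tcp_pos: [0.4163, 0.2869, 0.0806]
tool_rot: [-26.5, 90.0, 37.8]
contact_force: [0.1, 1.2, 1.9]
finger_gap: 0.0407
```

```bash
python3 - <<'E'
from h import *
st(); c=optics.camera("wrist"); cv2.imwrite("pics/w3.png",c["img"][:,:,::-1])
print(wz(c,255,253,.106))
E
```

```text
t 3.08 tcp [0.4163 0.2869 0.0806] jawyaw 64.28 down [ 0.  0. -1.] F [0.1 1.2 1.9] gap 0.0407 q [-45.  22.   8. 116.  -5.  42.  30.]
[0.41663726 0.28806214 0.106     ]
```

View pics/w3.png

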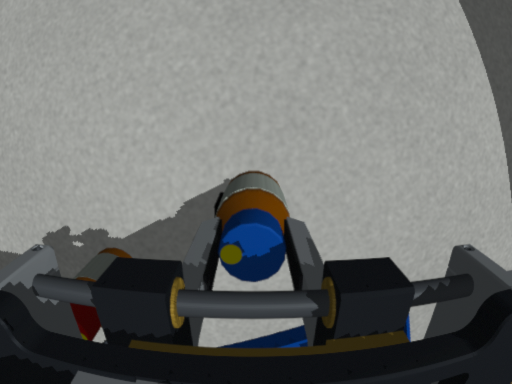

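{"fn": "move_arm", "kwargs": {
  "delta_rot": [
    [0,0,0],
    [0,0,0],
    [0,0,0],
    [0,0,0],
    [0,0,0]
  ],
  "travel": [
    [0,0,0],
    [0,0,0],
    [0,0,0],
    [0,0,1],
    [0,0,2]
  ],
  "jaw": [0.2,0.2,0.2,0.2,0.2],
  "newtons": 25
}}

```text
time: 3.75
tcp_pos: [0.4159, 0.2863, 0.1009]
tool_rot: [164.4, 89.9, -131.3]
contact_force: [-0.1, 0.2, -2.5]
finger_gap: 0.0379
```

```bash
python3 - <<'E'
from h import *
st(); c=optics.camera("wrist"); cv2.imwrite("pics/w4.png",c["img"][:,:,::-1])
s=optics.camera("scene");crop(s,"pics/s4.png",250,60,400,200,4)
E
```

```text
t 3.75 tcp [0.4159 0.2863 0.1009] jawyaw 64.28 down [-0.001 -0.001 -1.   ] F [-0.1  0.2 -2.5] gap 0.0379 q [-45.  20.   8. 115.  -4.  45.  30.]
```

View pics/w4.png

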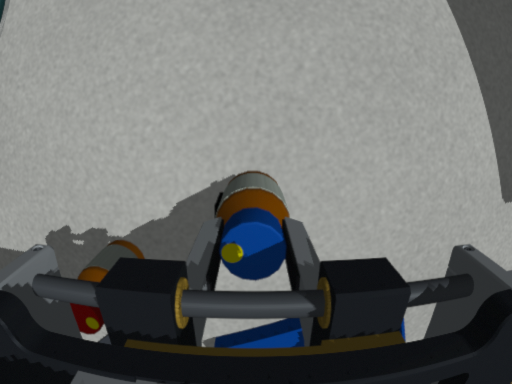

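View pics/s4.png

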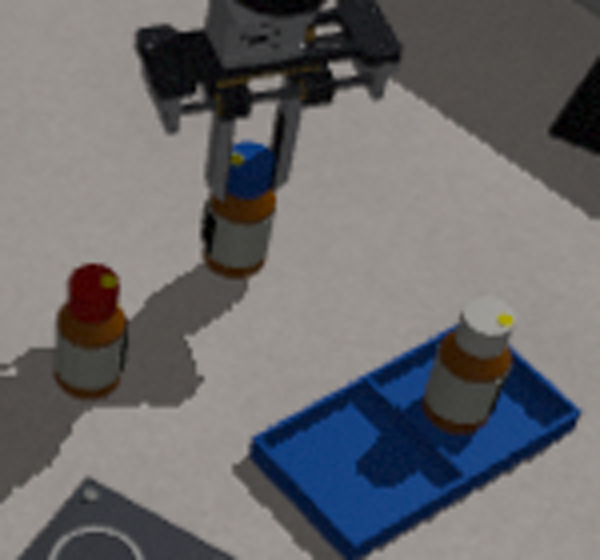

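The bottle is held by its cap (38 mm gap) and has lifted off the bench upright.

```bash
python3 - <<'E'
from h import *
c=optics.camera("wrist"); s,R=st();crop(c,"pics/w4c.png",205,160,305,290,6)
z=.106+(s['tcp_pos'][2]-.0806)
for C in ((254,247),(254,244),(254,250)):
    C=wz(c,*C,z);D=wz(c,232,253,z);d=D-C
    print(C,np.hypot(*d[:2]),np.degrees(np.arctan2(d[1],d[0])))
E
```

```text
t 3.9 tcp [0.4163 0.2868 0.101 ] jawyaw 64.28 down [ 0.001  0.001 -1.   ] F [ 0.2  0.1 -1.1] gap 0.0378 q [-45.  20.   8. 115.  -4.  45.  30.]
[0.41355679 0.28899836 0.12644681] 0.012637902218841097 -98.5060565031154
[0.41191722 0.28978507 0.12644681] 0.013287582204149256 -90.99074609656209
[0.41521272 0.28820386 0.12644681] 0.012223751696152524 -106.76181808241253
```

View pics/w4c.png

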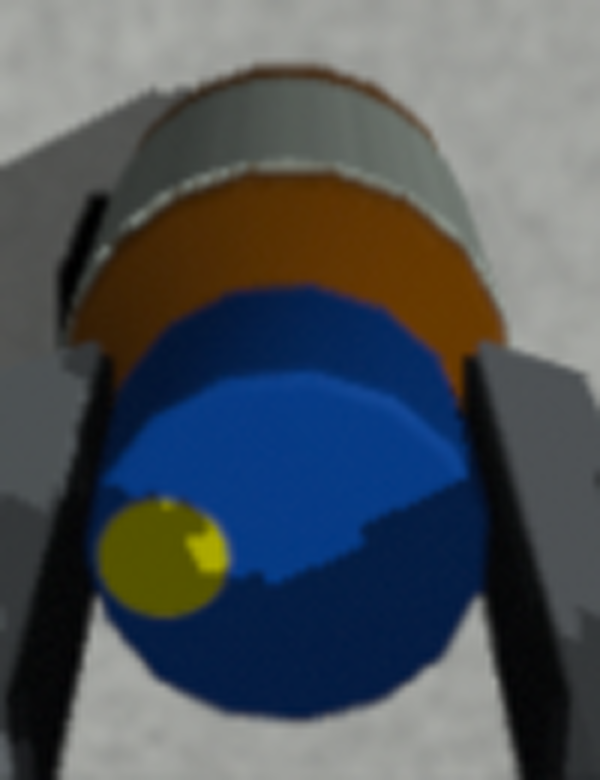

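{"fn": "move_arm", "kwargs": {
  "delta_rot": [
    [0,0,0],
    [0,0,0],
    [0,0,0],
    [0,0,0.1],
    [0,0,0.2],
    [0,0,0.3],
    [0,0,0.4],
    [0,0,0.5],
    [0,0,0.6],
    [0,0,0.62]
  ],
  "travel": [
    [0,0,3],
    [0,0,7],
    [0.5,-1,11],
    [2.5,-5,12],
    [5,-10,12],
    [7.5,-14.5,12],
    [10,-19,12],
    [12.5,-23.5,12],
    [14.3,-26.5,12],
    [14.9,-27.6,12]
  ],
  "jaw": [0.2,0.2,0.2,0.2,0.2,0.2,0.2,0.2,0.2,0.2]
}}

```text
time: 5.15
tcp_pos: [0.5655, 0.0083, 0.2199]
tool_rot: [132.7, 89.9, -127.6]
contact_force: [0.8, 0.1, -1.8]
finger_gap: 0.0376
```

```bash
python3 - <<'E'
from h import *
st(); s=optics.camera("scene");crop(s,"pics/s5.png",150,80,400,300,3);c=optics.camera("wrist"); cv2.imwrite("pics/w5.png",c["img"][:,:,::-1]); st()
E
```

```text
t 5.15 tcp [0.5655 0.0083 0.2199] jawyaw 99.77 down [-0.001 -0.001 -1.   ] F [ 0.8  0.1 -1.8] gap 0.0376 q [-17.  18.  16. 101.  -6.  62. 101.]
t 5.25 tcp [0.5652 0.0091 0.22  ] jawyaw 99.7 down [-0.001 -0.001 -1.   ] F [ 0.1  1.2 -1.2] gap 0.0378 q [-17.  18.  16. 101.  -6.  62. 101.]
```

View pics/s5.png

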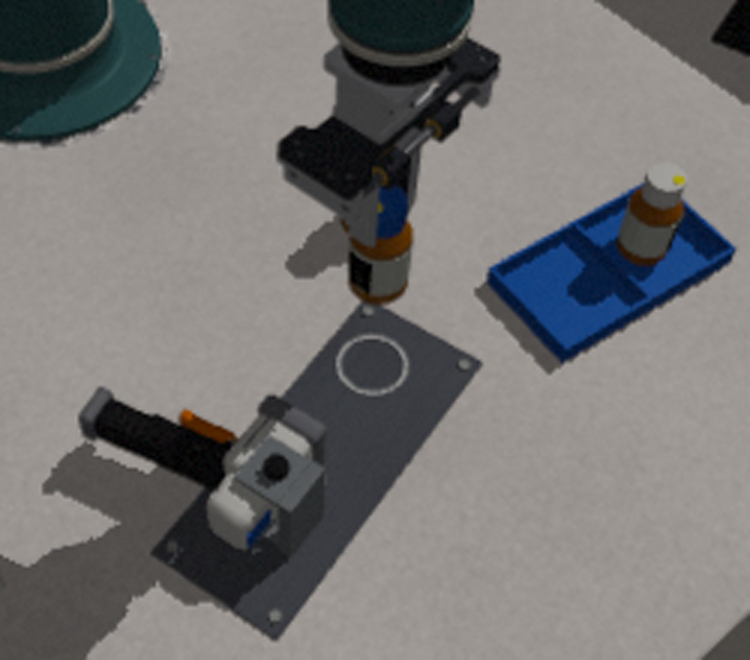

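View pics/w5.png

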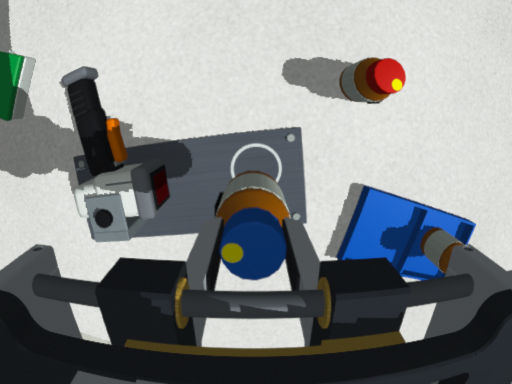

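The bottle is held above the plate. In this wrist view the ring is at (256,166) with its lower part hidden by the bottle, the window at (158,190), the trigger at (115,140) and the grip's butt at (82,75).

```bash
python3 - <<'E'
from h import *
c=optics.camera("wrist"); s,R=st()
crop(c,"pics/w5a.png",50,50,190,250,4); crop(c,"pics/w5b.png",210,110,310,220,6)
for p in [(232,170),(256,144),(282,167),(298,128),(306,222),(75,157)]: print(p,wz(c,*p,.004).round(4))
E
```

```text
t 5.3 tcp [0.5649 0.0104 0.22  ] jawyaw 99.73 down [-0.001 -0.    -1.   ] F [-0.5  1.  -2.2] gap 0.0378 q [-17.  18.  16. 101.  -6.  62. 100.]
(232, 170) [ 0.5716 -0.018   0.004 ]
(256, 144) [0.5322 0.0075 0.004 ]
(282, 167) [0.5564 0.0467 0.004 ]
(298, 128) [0.5017 0.0579 0.004 ]
(306, 222) [0.6275 0.0956 0.004 ]
(75, 157) [ 0.5884 -0.2559  0.004 ]
```

View pics/w5a.png

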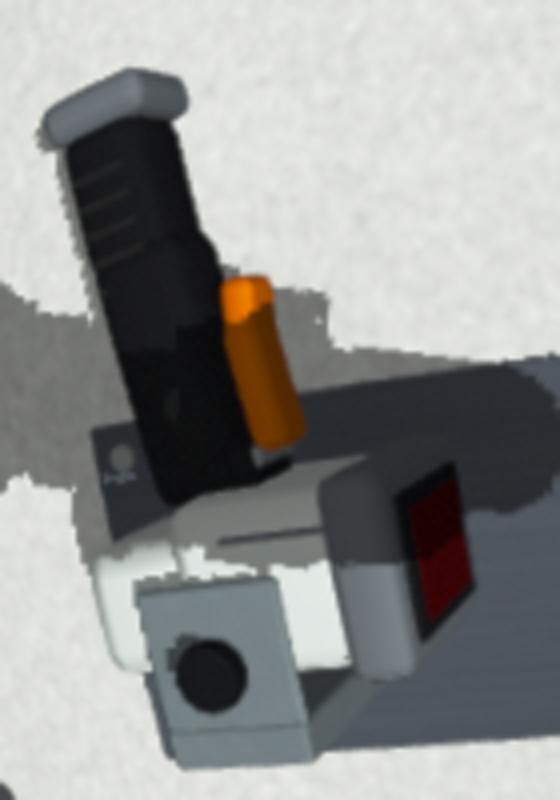

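View pics/w5b.png

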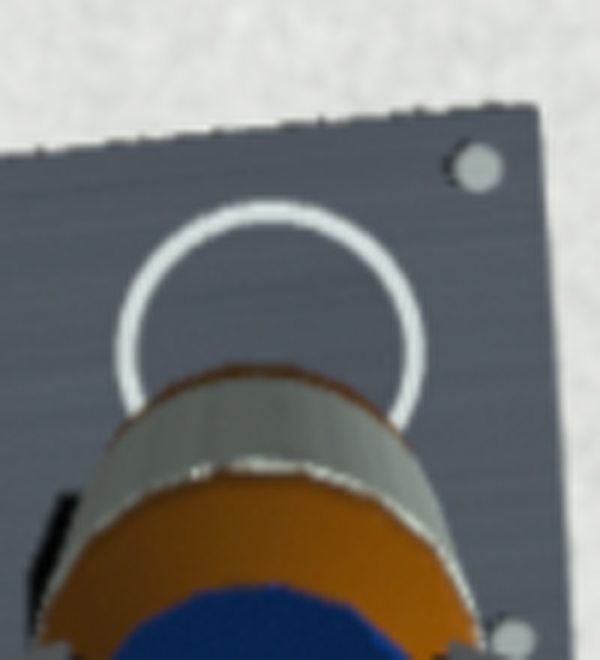

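```bash
python3 - <<'E'
from h import *
c=optics.camera("wrist"); s,R=st()
cp=lambda X,x0,y0,k:((X[0]+.5)/k-.5+x0,(X[1]+.5)/k-.5+y0)
ring=wz(c,*cp((271,352),210,110,6),.004); a=wz(c,*cp((538,103),210,110,6),.004); b=wz(c,*cp((93,428),50,50,4),.004)
pts=np.array([wz(c,*cp(p,210,110,6),.004)[:2]*1000 for p in [(114,352),(428,352),(270,200),(135,268),(407,265),(130,425),(400,440),(200,212),(345,214)]],np.float32)
print("ringfit",cv2.fitEllipse(pts),cv2.minEnclosingCircle(pts))
print("ring",ring,"corners",a,b,"len",np.linalg.norm(a-b),"yaw",np.degrees(np.arctan2(*(a-b)[1::-1])))
th=np.radians(105.45);X=np.array([np.cos(th),np.sin(th)]);Y=np.array([-X[1],X[0]])
print("ring from corner a:",a[:2]-X*.063-Y*.05)
th=np.radians(105.45+8.594);GX=np.array([np.cos(th),np.sin(th)]);GY=np.array([-GX[1],GX[0]])
# butt end, top face z~.068 edges; trigger top z .06
names={"trig_free_front_top":((272,285),.06),"trig_free_back_top":((222,285),.06),"trig_mid_front":((285,345),.06),"trig_root_front":((303,435),.06),"trig_root_back":((258,448),.06),
"gripbackR_up":((68,150),.05),"gripback_mid":((105,310),.05),"gripback_root":((165,490),.05),"gripfront_top1":((178,130),.06),"gripfront_2":((215,260),.06),"butt_mid_top":((130,70),.068)}
for n,(p,z) in names.items():
    w=wz(c,*cp(p,50,50,4),z)[:2]; d=w-ring[:2]; print(n,w.round(4),"grip-frame rel ring: x",round(d@GX,4),"y",round(d@GY,4))
E
```

```text
t 5.35 tcp [0.5647 0.0112 0.2201] jawyaw 99.78 down [-0.001  0.    -1.   ] F [ 0.9  0.6 -1.8] gap 0.0374 q [-17.  18.  16. 101.  -6.  62. 100.]
ringfit ((564.1073608398438, 12.770435333251953), (69.09424591064453, 70.53734588623047), 19.501296997070312) ((563.5481567382812, 12.489893913269043), 35.52996063232422)
ring [0.56391945 0.01275373 0.004     ] corners [0.49938433 0.06050903 0.004     ] [ 0.58815624 -0.25858345  0.004     ] len 0.33121061013203523 yaw 105.54663139256581
ring from corner a: [0.56436053 0.01310551]
trig_free_front_top [ 0.5223 -0.1592] grip-frame rel ring: x -0.1401 y 0.108
trig_free_back_top [ 0.5241 -0.1764] grip-frame rel ring: x -0.1565 y 0.1135
trig_mid_front [ 0.5397 -0.1528] grip-frame rel ring: x -0.1413 y 0.0896
trig_root_front [ 0.5659 -0.1443] grip-frame rel ring: x -0.1442 y 0.0621
trig_root_back [ 0.5721 -0.1593] grip-frame rel ring: x -0.1604 y 0.0627
gripbackR_up [ 0.4862 -0.2477] grip-frame rel ring: x -0.2061 y 0.1771
gripback_mid [ 0.5372 -0.2258] grip-frame rel ring: x -0.207 y 0.1216
gripback_root [ 0.5933 -0.1981] grip-frame rel ring: x -0.2045 y 0.0591
gripfront_top1 [ 0.4783 -0.1987] grip-frame rel ring: x -0.1582 y 0.1644
gripfront_2 [ 0.5168 -0.1798] grip-frame rel ring: x -0.1566 y 0.1215
butt_mid_top [ 0.461  -0.2148] grip-frame rel ring: x -0.1659 y 0.1867
```

```bash
python3 - <<'E'
from h import *
t=optics.camera("top"); sc=optics.camera("scene")
crop(sc,"pics/s6.png",165,190,275,280,7); crop(t,"pics/t6.png",290,130,370,220,7)
E
```

```text
(no output)
```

View pics/t6.png

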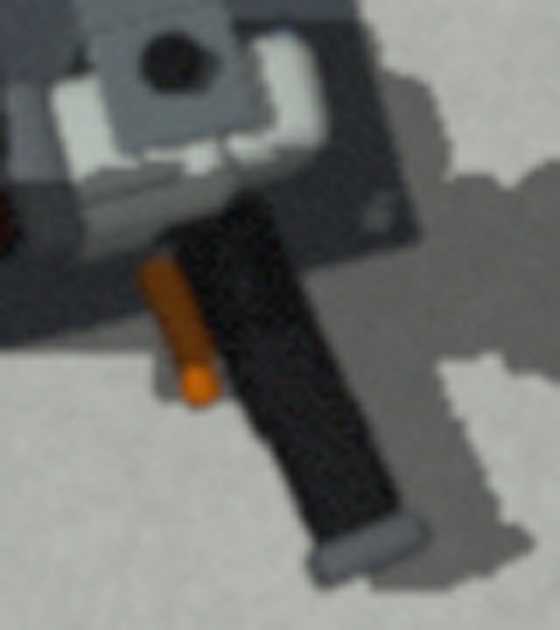

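View pics/s6.png

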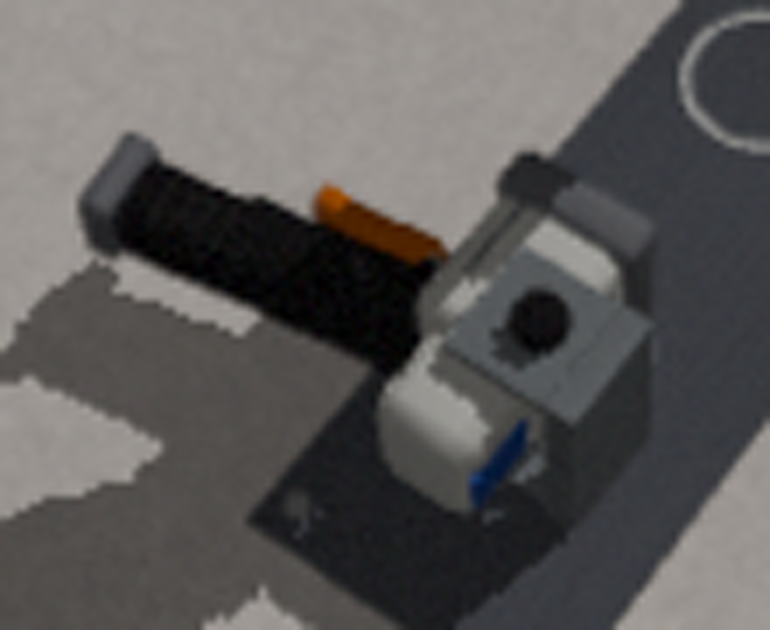

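```bash
python3 - <<'E'
from h import *
t=optics.camera("top")
cp=lambda X,x0,y0,k:((X[0]+.5)/k-.5+x0,(X[1]+.5)/k-.5+y0)
ring=np.array([.5643,.0115])
th=np.radians(105.45+8.594);GX=np.array([np.cos(th),np.sin(th)]);GY=np.array([-GX[1],GX[0]])
for n,p,zs in [("freefront",(178,385),(.042,.058)),("midfront",(160,330),(.042,.058)),("freeend",(203,408),(.05,.06)),("rootfront",(142,272),(.042,.058)),("back1",(292,250),(.05,.066)),("back2",(340,360),(.05,.066)),("back3",(385,470),(.05,.066)),("front mid",(237,390),(.036,.05)),("front",(315,530),(.036,.05)),("butt end",(375,568),(.04,.06))]:
  for z in zs:
    d=onz(t,*cp(p,290,130,7),z)[:2]-ring; print(n,z,"x",round(d@GX*1e3,1),"y",round(d@GY*1e3,1))
E
```

```text
freefront 0.042 x -148.7 y 103.6
freefront 0.058 x -145.9 y 104.4
midfront 0.042 x -150.9 y 83.2
midfront 0.058 x -148.0 y 84.4
freeend 0.05 x -152.0 y 114.8
freeend 0.06 x -150.2 y 115.2
rootfront 0.042 x -153.5 y 61.8
rootfront 0.058 x -150.5 y 63.3
back1 0.05 x -203.6 y 76.2
back1 0.066 x -199.8 y 77.4
back2 0.05 x -203.0 y 118.2
back2 0.066 x -199.2 y 118.9
back3 0.05 x -201.4 y 159.6
back3 0.066 x -197.7 y 159.6
front mid 0.036 x -168.3 y 113.1
front mid 0.05 x -165.5 y 113.7
front 0.036 x -173.2 y 169.2
front 0.05 x -170.3 y 169.0
butt end 0.04 x -186.2 y 189.6
butt end 0.06 x -181.9 y 189.0
```

Ring at about (0.5643, 0.0115), and the TCP is already over it. I estimate the grip's origin at (-181.5, 94) mm from the ring in grip axes. Lowering the bottle now.

{"fn": "move_arm", "kwargs": {
  "delta_rot": [
    [0,0,0],
    [0,0,0],
    [0,0,0],
    [0,0,0],
    [0,0,0],
    [0,0,0],
    [0,0,0]
  ],
  "travel": [
    [0,0,-3],
    [0,0,-7],
    [0,0,-10.5],
    [0,0,-12.5],
    [0,0,-13.1],
    [0,0,-13.5],
    [0,0,-13.5]
  ],
  "jaw": [0.2,0.2,0.2,0.2,0.2,0.2,0.2]
}}

```text
time: 6.38
tcp_pos: [0.5658, 0.0109, 0.0865]
tool_rot: [-92.6, 89.9, 7.2]
contact_force: [0.2, 0.6, -2.4]
finger_gap: 0.0379
```

```bash
python3 - <<'E'
from h import *
st(); s=optics.camera("scene");crop(s,"pics/s7.png",150,80,400,300,3);c=optics.camera("wrist"); cv2.imwrite("pics/w7.png",c["img"][:,:,::-1]); st()
E
```

```text
t 6.38 tcp [0.5658 0.0109 0.0865] jawyaw 99.82 down [ 0.002  0.    -1.   ] F [ 0.2  0.6 -2.4] gap 0.0379 q [-15.  27.  14. 108.  -9.  46. 103.]
t 6.47 tcp [0.5658 0.0109 0.0864] jawyaw 99.82 down [ 0.002  0.    -1.   ] F [ 0.7 -0.1  2.6] gap 0.0376 q [-15.  27.  14. 108.  -9.  46. 103.]
```

View pics/s7.png

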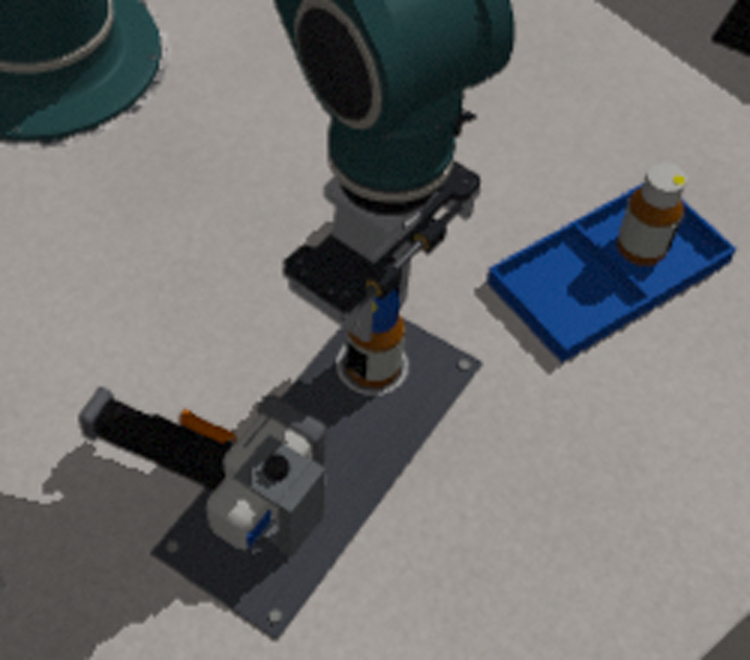

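View pics/w7.png

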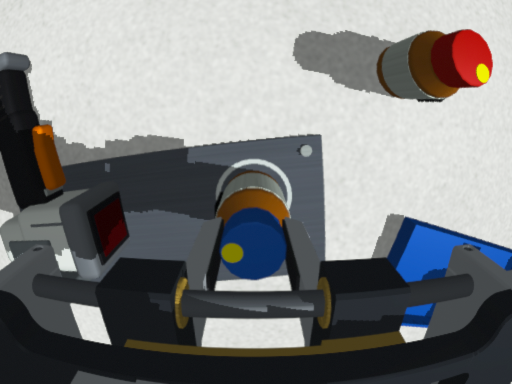

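The bottle is in the ring, with an even ring margin in both views. Now I lower the last 2 mm and let go.

{"fn": "move_arm", "kwargs": {
  "delta_rot": [
    [0,0,0],
    [0,0,0],
    [0,0,0]
  ],
  "travel": [
    [0,0,-0.1],
    [0,0,-0.2],
    [0,0,-0.2]
  ],
  "jaw": [0.2,0.2,0.2]
}}

```text
time: 6.85
tcp_pos: [0.5665, 0.011, 0.0862]
tool_rot: [-83.8, 89.8, 16.0]
contact_force: [-11.1, 1.5, 37.7]
finger_gap: 0.0373
```

```bash
python3 - <<'E'
from h import *
st()
E
```

```text
t 6.85 tcp [0.5665 0.011  0.0862] jawyaw 99.81 down [ 0.003  0.001 -1.   ] F [-11.1   1.5  37.7] gap 0.0373 q [-15.  27.  14. 107.  -9.  46. 103.]
```

{"fn": "move_arm", "kwargs": {
  "delta_rot": [
    [0,0,0],
    [0,0,0],
    [0,0,0],
    [0,0,0],
    [0,0,0],
    [0,0,0],
    [0,0,0]
  ],
  "travel": [
    [0,0,0.2],
    [0,0,0.2],
    [0,0,0.2],
    [0,0,0.2],
    [0,0,0.2],
    [0,0,0.2],
    [0,0,0.2]
  ],
  "jaw": [0.2,0.42,0.5,0.6,0.7,0.8,0.9]
}}

```text
time: 7.72
tcp_pos: [0.5651, 0.0106, 0.0854]
tool_rot: [154.0, 90.0, -106.2]
contact_force: [0.5, -1.3, 0.1]
finger_gap: 0.0818
```

```bash
python3 - <<'E'
from h import *
st(); c=optics.camera("wrist"); cv2.imwrite("pics/w8.png",c["img"][:,:,::-1]); st()
E
```

```text
t 7.72 tcp [0.5651 0.0106 0.0854] jawyaw 99.81 down [-0. -0. -1.] F [ 0.5 -1.3  0.1] gap 0.0818 q [-15.  27.  14. 108.  -9.  46. 103.]
t 7.78 tcp [0.5651 0.0107 0.0854] jawyaw 99.81 down [ 0. -0. -1.] F [ 0.2 -0.1  0.3] gap 0.0837 q [-15.  27.  14. 108.  -9.  46. 103.]
```

View pics/w8.png

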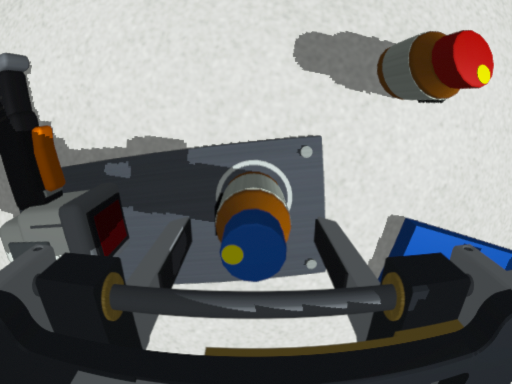

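Released and upright. I rise clear of the bottle and move over the grip.

{"fn": "move_arm", "kwargs": {
  "delta_rot": [
    [0,0,0],
    [0,0,0],
    [0,0,0],
    [0,0,0.05],
    [0,0,0.1],
    [0,0,0.15],
    [0,0,0.2],
    [0,0,0.25],
    [0,0,0.25],
    [0,0,0.25]
  ],
  "travel": [
    [0,0,2],
    [0,0,6],
    [0,0,10],
    [-0.2,-3.5,10.5],
    [-0.5,-8,10.5],
    [-0.8,-12.5,10.5],
    [-1.1,-17,10.5],
    [-1.3,-20,10.5],
    [-1.3,-20.2,10.5],
    [-1.3,-20.2,10.5]
  ],
  "jaw": [1,1,1,1,1,1,1,1,1,1]
}}

```text
time: 9.02
tcp_pos: [0.5522, -0.1908, 0.1903]
tool_rot: [-15.0, 90.0, 99.1]
contact_force: [0.0, 0.3, 0.2]
finger_gap: 0.094
```

```bash
python3 - <<'E'
from h import *
t=optics.camera("top");cv2.imwrite("pics/t9.png",t["img"][:,:,::-1]); st(); c=optics.camera("wrist"); cv2.imwrite("pics/w9.png",c["img"][:,:,::-1]); crop(c,"pics/w9c.png",190,60,320,260,4)
E
```

```text
t 9.07 tcp [ 0.5523 -0.1903  0.1904] jawyaw 114.16 down [ 0.  0. -1.] F [-0.6  0.1  0.2] gap 0.0937 q [  2.  22.  18. 100.  -8.  59. 137.]
```

View pics/w9.png

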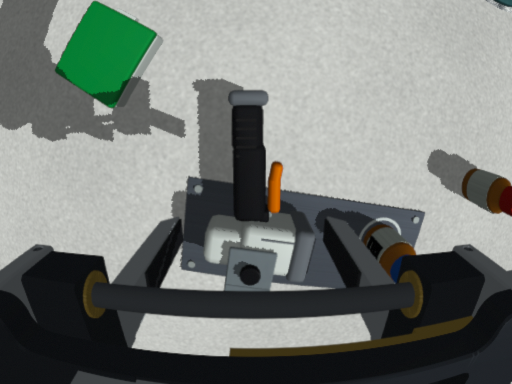

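View pics/w9c.png

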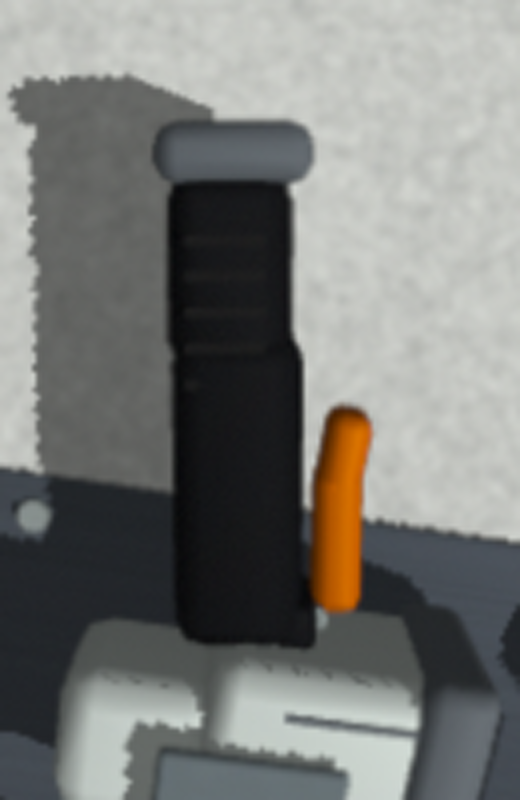

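View pics/t9.png

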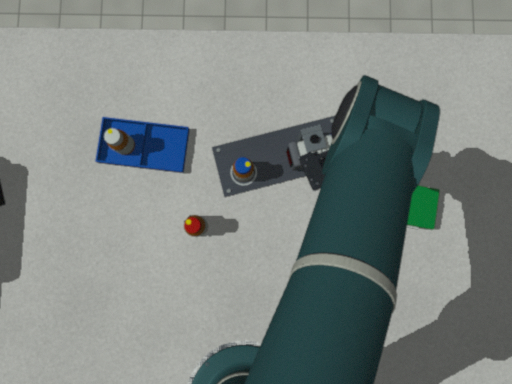

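The bottle stands on the ring in the top view. In the wrist view the grip lies vertically in the picture: its back edge is at column 234, the trigger's front at column 280 around row 185, and the butt at (248,97).

```bash
python3 - <<'E'
from h import *
s,R=st();c=optics.camera("wrist")
cp=lambda X,x0,y0,k:((X[0]+.5)/k-.5+x0,(X[1]+.5)/k-.5+y0)
for n,p,zs in [("trig front free",(371,435),(.05,.058)),("trig front mid",(363,500),(.05,.058)),("trig front root",(360,590),(.05,.058)),("free end",(347,405),(.05,.06)),("back free",(170,300),(.05,.062)),("back mid",(177,480),(.05,.062)),("back root",(181,620),(.05,.062)),("front mid",(300,400),(.045,.058)),("front root",(304,560),(.045,.058)),("butt end",(233,120),(.04,.06)),("head side",(230,625),(.05,.06))]:
  for z in zs:
    d=wz(c,*cp(p,190,60,4),z)-s['tcp_pos']; print(n,z,"jaw",round(d@R[:,2]*1e3,1),"along",round(d@R[:,1]*1e3,1))
E
```

```text
t 9.12 tcp [ 0.5524 -0.1901  0.1904] jawyaw 114.19 down [ 0.  0. -1.] F [-1.   1.6  1. ] gap 0.0939 q [  2.  22.  18. 100.  -8.  59. 137.]
trig front free 0.05 jaw 31.4 along 15.1
trig front free 0.058 jaw 30.5 along 16.7
trig front mid 0.05 jaw 29.6 along -2.8
trig front mid 0.058 jaw 28.8 along -0.8
trig front root 0.05 jaw 29.4 along -28.5
trig front root 0.058 jaw 28.6 along -25.8
free end 0.05 jaw 24.8 along 23.2
free end 0.06 jaw 24.0 along 24.9
back free 0.05 jaw -21.9 along 51.1
back free 0.062 jaw -21.0 along 52.1
back mid 0.05 jaw -20.6 along 2.7
back mid 0.062 jaw -19.8 along 5.6
back root 0.05 jaw -20.2 along -37.2
back root 0.062 jaw -19.5 along -32.9
front mid 0.045 jaw 12.5 along 23.7
front mid 0.058 jaw 11.9 along 25.8
front root 0.045 jaw 14.0 along -21.3
front root 0.058 jaw 13.4 along -17.3
butt end 0.04 jaw -5.5 along 99.0
butt end 0.06 jaw -5.2 along 97.5
head side 0.05 jaw -6.6 along -38.7
head side 0.06 jaw -6.4 along -35.0
```

{"fn": "move_arm", "kwargs": {
  "delta_rot": [
    [0,0,0],
    [0,0,0],
    [0,0,0],
    [0,0,0],
    [0,0,0],
    [0,0,0]
  ],
  "travel": [
    [-0.05,-0.1,-3],
    [-0.05,-0.1,-7.5],
    [-0.05,-0.1,-11.5],
    [-0.05,-0.1,-14],
    [-0.05,-0.1,-15],
    [-0.05,-0.1,-15]
  ],
  "jaw": [1,1,1,1,1,1]
}}

```text
time: 9.93
tcp_pos: [0.5517, -0.192, 0.0405]
tool_rot: [46.1, 90.0, 160.2]
contact_force: [-0.1, -0.0, 1.0]
finger_gap: 0.0943
```

```bash
python3 - <<'E'
from h import *
st(); c=optics.camera("wrist"); cv2.imwrite("pics/w10.png",c["img"][:,:,::-1]); st()
E
```

```text
t 9.93 tcp [ 0.5517 -0.192   0.0405] jawyaw 114.16 down [-0.  0. -1.] F [-0.1 -0.   1. ] gap 0.0943 q [  5.  33.  15. 106. -12.  43. 140.]
t 9.97 tcp [ 0.5521 -0.1922  0.0412] jawyaw 114.15 down [ 0.001 -0.    -1.   ] F [-0.1  0.6  0.4] gap 0.094 q [  5.  33.  15. 106. -12.  43. 140.]
```

View pics/w10.png

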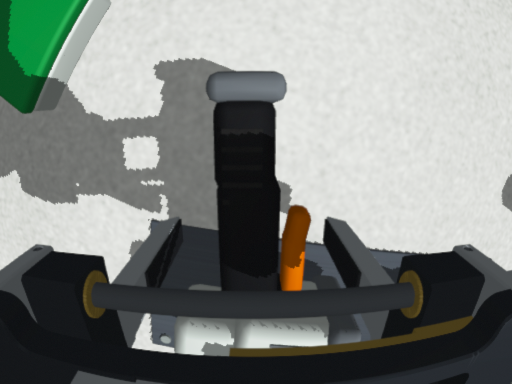

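The fingers straddle the grip and the trigger symmetrically, clear of both. Squeezing.

{"fn": "move_arm", "kwargs": {
  "delta_rot": [
    [0,0,0],
    [0,0,0],
    [0,0,0],
    [0,0,0],
    [0,0,0],
    [0,0,0],
    [0,0,0],
    [0,0,0],
    [0,0,0],
    [0,0,0]
  ],
  "travel": [
    [0,0,0],
    [0,0,0],
    [0,0,0],
    [0,0,0],
    [0,0,0],
    [0,0,0],
    [0,0,0],
    [0,0,0],
    [0,0,0],
    [0,0,0]
  ],
  "jaw": [0.8,0.7,0.6,0.55,0.5,0.45,0.4,0.38,0.38,0.38],
  "newtons": 18
}}

```text
time: 11.22
tcp_pos: [0.5496, -0.1909, 0.0398]
tool_rot: [37.1, 89.7, 151.3]
contact_force: [-11.4, 7.6, 6.9]
finger_gap: 0.0425
```

```bash
python3 - <<'E'
from h import *
st(); c=optics.camera("wrist"); cv2.imwrite("pics/w11.png",c["img"][:,:,::-1]); st()
E
```

```text
t 11.22 tcp [ 0.5496 -0.1909  0.0398] jawyaw 114.18 down [-0.004  0.002 -1.   ] F [-11.4   7.6   6.9] gap 0.0425 q [  5.  33.  15. 106. -12.  43. 140.]
t 11.28 tcp [ 0.5497 -0.1909  0.0398] jawyaw 114.18 down [-0.004  0.002 -1.   ] F [-12.    8.5   7.4] gap 0.0422 q [  5.  33.  15. 106. -12.  43. 140.]
```

View pics/w11.png

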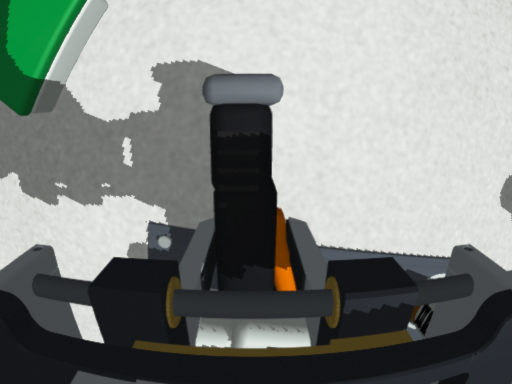

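The gap is 42 mm with the trigger pushed in against the grip, and the arm has given about 2 mm forward. I pull back 2 mm and grip harder to be sure it is fully home, then hold.

{"fn": "move_arm", "kwargs": {
  "delta_rot": [
    [0,0,0],
    [0,0,0],
    [0,0,0],
    [0,0,0],
    [0,0,0],
    [0,0,0],
    [0,0,0],
    [0,0,0],
    [0,0,0],
    [0,0,0]
  ],
  "travel": [
    [0.05,-0.1,0],
    [0.1,-0.2,0],
    [0.1,-0.2,0],
    [0.1,-0.2,0],
    [0.1,-0.2,0],
    [0.1,-0.2,0],
    [0.1,-0.2,0],
    [0.1,-0.2,0],
    [0.1,-0.2,0],
    [0.1,-0.2,0]
  ],
  "jaw": [0.36,0.34,0.34,0.34,0.34,0.34,0.34,0.34,0.34,0.34],
  "newtons": 28
}}

```text
time: 12.52
tcp_pos: [0.5498, -0.1911, 0.0397]
tool_rot: [29.7, 89.5, 143.9]
contact_force: [-19.7, 18.7, 18.4]
finger_gap: 0.0423
```

```bash
python3 - <<'E'
from h import *
s,R=st(); print("F jaw",s['contact_force']@R[:,2]); c=optics.camera("wrist"); cv2.imwrite("pics/w12.png",c["img"][:,:,::-1]);crop(c,"pics/w12c.png",160,190,340,310,4); st()
sc=optics.camera("scene");crop(sc,"pics/s12.png",150,120,350,300,3)
E
```

```text
t 12.53 tcp [ 0.5498 -0.1911  0.0397] jawyaw 114.25 down [-0.007  0.005 -1.   ] F [-19.7  18.7  18.4] gap 0.0423 q [  5.  33.  15. 106. -12.  43. 140.]
F jaw 25.28017115002004
t 12.57 tcp [ 0.5498 -0.191   0.0398] jawyaw 114.25 down [-0.006  0.005 -1.   ] F [-20.5  19.2  18.7] gap 0.042 q [  5.  33.  15. 106. -12.  43. 140.]
```

View pics/w12c.png

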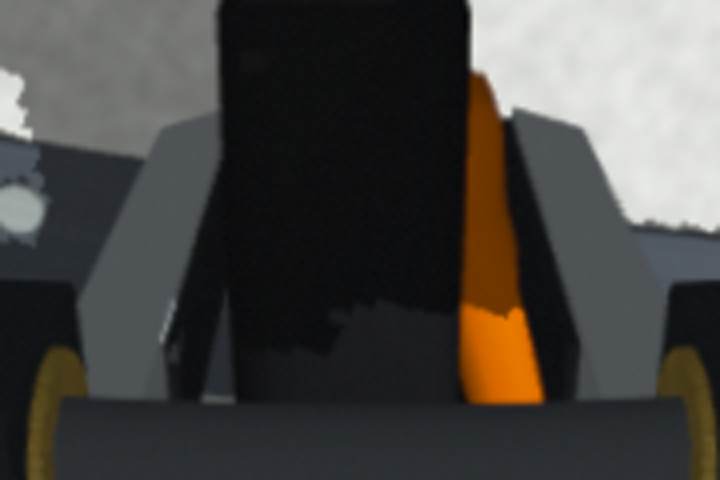

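View pics/s12.png

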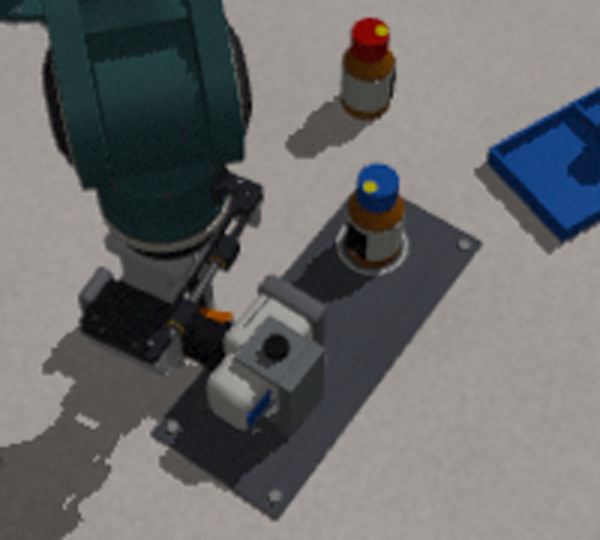

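The net force on the trigger side doubled to 25 N while the gap stayed at 42 mm, so the trigger is hard on its stop. It has been held for well over a second. The bottle is still upright on the ring, so I let go.

{"fn": "move_arm", "kwargs": {
  "delta_rot": [
    [0,0,0],
    [0,0,0],
    [0,0,0],
    [0,0,0],
    [0,0,0],
    [0,0,0],
    [0,0,0],
    [0,0,0]
  ],
  "travel": [
    [-0.1,0.2,0],
    [-0.1,0.2,0],
    [-0.1,0.2,0],
    [-0.1,0.2,0],
    [-0.1,0.2,0],
    [-0.1,0.2,0],
    [-0.1,0.2,0],
    [-0.1,0.2,0]
  ],
  "jaw": [0.4,0.6,0.8,1,1,1,1,1]
}}

```text
time: 13.62
tcp_pos: [0.5516, -0.1924, 0.0404]
tool_rot: [-170.0, 90.0, -55.9]
contact_force: [0.7, 0.4, -0.3]
finger_gap: 0.0939
```

```bash
python3 - <<'E'
from h import *
st(); c=optics.camera("wrist"); cv2.imwrite("pics/w13.png",c["img"][:,:,::-1])
E
```

```text
t 13.62 tcp [ 0.5516 -0.1924  0.0404] jawyaw 114.13 down [ 0. -0. -1.] F [ 0.7  0.4 -0.3] gap 0.0939 q [  5.  33.  15. 106. -12.  43. 140.]
```

View pics/w13.png

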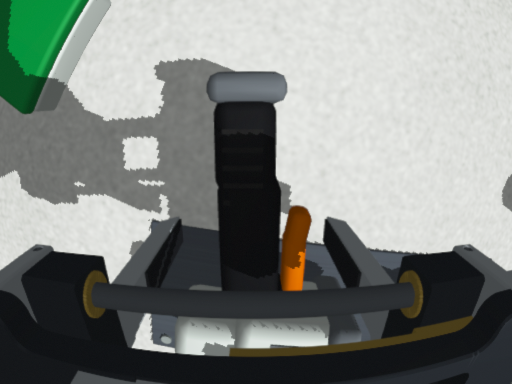

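The trigger has sprung back to its released position (same image place as before the squeeze). Rising and going back over the bottle.

{"fn": "move_arm", "kwargs": {
  "delta_rot": [
    [0,0,0],
    [0,0,0],
    [0,0,0],
    [0,0,0],
    [0,0,-0.05],
    [0,0,-0.1],
    [0,0,-0.15],
    [0,0,-0.2],
    [0,0,-0.25],
    [0,0,-0.25]
  ],
  "travel": [
    [0,0,3],
    [0,0,7],
    [0,0,11.5],
    [0,0.5,15],
    [0.3,4,15],
    [0.6,8.5,15],
    [0.9,13,15],
    [1.2,17.5,15],
    [1.35,20.3,15],
    [1.35,20.3,15]
  ],
  "jaw": [1,1,1,1,1,1,1,1,1,1]
}}

```text
time: 14.92
tcp_pos: [0.5651, 0.0131, 0.1903]
tool_rot: [3.9, 90.0, 103.9]
contact_force: [0.2, -0.6, -0.7]
finger_gap: 0.0943
```

```bash
python3 - <<'E'
from h import *
optics.camera("top");s,R=st(); c=optics.camera("wrist"); cv2.imwrite("pics/w14.png",c["img"][:,:,::-1])
hsv=cv2.cvtColor(c["img"],cv2.COLOR_RGB2HSV)
m=cv2.inRange(hsv,(100,100,40),(128,255,255))|cv2.inRange(hsv,(20,90,80),(42,255,255))
k=np.zeros_like(m);k[130:240,210:300]=1;m=m*k
cs=max(cv2.findContours(m,cv2.RETR_EXTERNAL,cv2.CHAIN_APPROX_NONE)[0],key=len)
b=cv2.boundingRect(cs);print(b); C=wz(c,b[0]+b[2]/2-.5,b[1]+b[3]-.5-b[2]/2,.110);print(C,"tool jaw/along",(C-s['tcp_pos'])@R[:,2],(C-s['tcp_pos'])@R[:,1])
E
```

```text
t 14.97 tcp [0.5651 0.0113 0.1904] jawyaw 99.92 down [-0. -0. -1.] F [-0.5 -0.8  0.5] gap 0.0938 q [-18.  20.  16. 103.  -6.  58. 101.]
(232, 174, 42, 45)
[0.56470629 0.010706   0.11      ] tool jaw/along -0.0005087533873188622 0.0004588339272012864
```

View pics/w14.png

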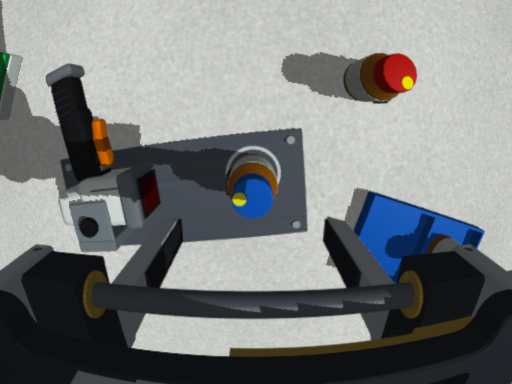

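The bottle stands undisturbed between the fingers, within 1 mm of the tool axis. Descending and grasping.

{"fn": "move_arm", "kwargs": {
  "delta_rot": [
    [0,0,0],
    [0,0,0],
    [0,0,0],
    [0,0,0]
  ],
  "travel": [
    [0,0,-3],
    [0,0,-7],
    [0,0,-9.8],
    [0,0,-10.5]
  ],
  "jaw": [1,1,1,1]
}}

```text
time: 15.52
tcp_pos: [0.5643, 0.0093, 0.0841]
tool_rot: [99.0, 89.9, -161.3]
contact_force: [0.2, -0.7, 0.5]
finger_gap: 0.0943
```

{"fn": "move_arm", "kwargs": {
  "delta_rot": [
    [0,0,0],
    [0,0,0],
    [0,0,0],
    [0,0,0],
    [0,0,0],
    [0,0,0],
    [0,0,0],
    [0,0,0],
    [0,0,0],
    [0,0,0]
  ],
  "travel": [
    [0,0,0],
    [0,0,0],
    [0,0,0],
    [0,0,0],
    [0,0,0],
    [0,0,0],
    [0,0,0],
    [0,0,0],
    [0,0,0],
    [0,0,1]
  ],
  "jaw": [0.7,0.5,0.35,0.25,0.2,0.2,0.2,0.2,0.2,0.2],
  "newtons": 25
}}

```text
time: 16.77
tcp_pos: [0.5645, 0.0105, 0.0951]
tool_rot: [95.7, 89.9, -164.5]
contact_force: [0.6, -0.3, -1.8]
finger_gap: 0.0372
```

```bash
python3 - <<'E'
from h import *
st(); c=optics.camera("wrist"); cv2.imwrite("pics/w15.png",c["img"][:,:,::-1]);st()
E
```

```text
t 16.77 tcp [0.5645 0.0105 0.0951] jawyaw 99.81 down [-0.002 -0.    -1.   ] F [ 0.6 -0.3 -1.8] gap 0.0372 q [-16.  27.  15. 107.  -9.  47. 103.]
t 16.82 tcp [0.5654 0.0105 0.0968] jawyaw 99.8 down [ 0.001 -0.    -1.   ] F [ 2.1 -0.2 -0.5] gap 0.0377 q [-16.  26.  15. 107.  -9.  47. 103.]
```

View pics/w15.png

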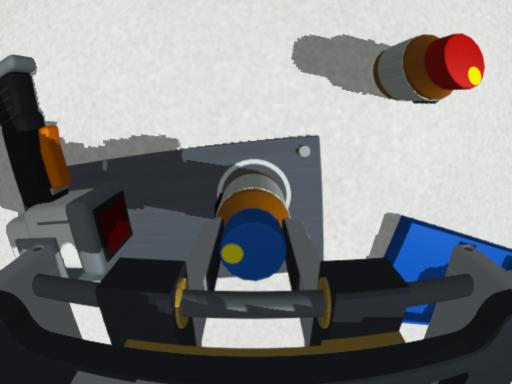

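Held again and lifted. Carrying it over the tray.

{"fn": "move_arm", "kwargs": {
  "delta_rot": [
    [0,0,0],
    [0,0,0],
    [0,0,0],
    [0,0,0],
    [0,0,0],
    [0,0,0],
    [0,0,0],
    [0,0,0],
    [0,0,0]
  ],
  "travel": [
    [0,0,2.5],
    [0,0.5,6],
    [1,3.5,8],
    [2.2,8,8],
    [3.5,12.5,8],
    [4.7,16.5,8],
    [5.5,19.3,8],
    [5.8,20.3,8],
    [5.8,20.3,8]
  ],
  "jaw": [0.2,0.2,0.2,0.2,0.2,0.2,0.2,0.2,0.2]
}}

```text
time: 17.95
tcp_pos: [0.623, 0.2133, 0.1753]
tool_rot: [156.3, 90.0, -103.9]
contact_force: [0.5, -0.8, -2.4]
finger_gap: 0.0376
```

```bash
python3 - <<'E'
from h import *
optics.camera("top");st(); c=optics.camera("wrist"); cv2.imwrite("pics/w16.png",c["img"][:,:,::-1]);s=optics.camera("scene");crop(s,"pics/s16.png",220,60,420,230,3.5)
E
```

```text
t 18.0 tcp [0.6231 0.2124 0.1755] jawyaw 99.76 down [-0.    -0.001 -1.   ] F [ 0.3 -0.7 -2.1] gap 0.038 q [-31.  30.  13.  90.  -7.  61.  84.]
```

View pics/w16.png

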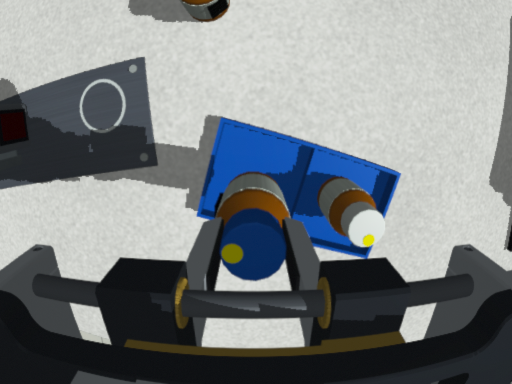

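View pics/s16.png

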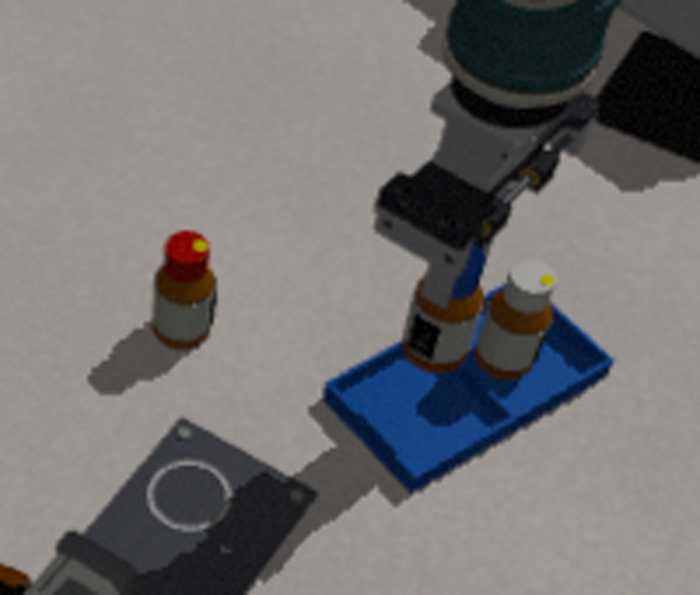

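The bottle hangs over the empty compartment. In the wrist view the tray's near edge runs from (220,118) to (400,173). A quick check against those corners:

```bash
python3 - <<'E'
from h import *
st();c=optics.camera("wrist");a=wz(c,221,118,.024)[:2];b=wz(c,400,173,.024)[:2];d=b-a;print(a,b,np.hypot(*d),np.degrees(np.arctan2(d[1],d[0])))
u=d/np.hypot(*d);n=np.array([u[1],-u[0]]);print("empty",a+u*.0565+n*.0585)
E
```

```text
t 18.1 tcp [0.6231 0.2121 0.1756] jawyaw 99.72 down [ 0.    -0.001 -1.   ] F [-0.8 -0.1 -1.9] gap 0.0379 q [-31.  30.  13.  90.  -7.  61.  84.]
[0.56156688 0.16654049] [0.58419317 0.38541435] 0.2200402603285043 84.09796188826158
empty [0.62556656 0.21672556]
```

{"fn": "move_arm", "kwargs": {
  "delta_rot": [
    [0,0,0],
    [0,0,0],
    [0,0,0],
    [0,0,0],
    [0,0,0],
    [0,0,0]
  ],
  "travel": [
    [0.1,0.3,-3],
    [0.1,0.3,-6],
    [0.1,0.3,-8],
    [0.1,0.3,-8.6],
    [0.1,0.3,-8.8],
    [0.1,0.3,-8.8]
  ],
  "jaw": [0.2,0.2,0.2,0.2,0.2,0.2]
}}

```text
time: 18.9
tcp_pos: [0.6246, 0.2168, 0.0883]
tool_rot: [-82.1, 89.9, 17.7]
contact_force: [-0.8, -0.1, -2.0]
finger_gap: 0.0375
```

```bash
python3 - <<'E'
from h import *
st();optics.camera("top");st()
E
```

```text
t 18.9 tcp [0.6246 0.2168 0.0883] jawyaw 99.81 down [ 0.001  0.    -1.   ] F [-0.8 -0.1 -2. ] gap 0.0375 q [-30.  35.  12.  93.  -9.  52.  85.]
t 18.95 tcp [0.6246 0.2168 0.0883] jawyaw 99.81 down [ 0.001  0.    -1.   ] F [-0.6  0.6 -3. ] gap 0.0377 q [-30.  35.  12.  93.  -9.  52.  85.]
```

{"fn": "move_arm", "kwargs": {
  "delta_rot": [
    [0,0,0],
    [0,0,0],
    [0,0,0],
    [0,0,0]
  ],
  "travel": [
    [0,0,-0.1],
    [0,0,-0.2],
    [0,0,-0.3],
    [0,0,-0.3]
  ],
  "jaw": [0.2,0.2,0.2,0.2]
}}

```text
time: 19.45
tcp_pos: [0.625, 0.2169, 0.0863]
tool_rot: [-76.8, 89.9, 23.1]
contact_force: [-4.6, -1.7, 18.5]
finger_gap: 0.0376
```

Contact at 18 N, so the bottle is on the tray floor. I ease off slightly and open.

{"fn": "move_arm", "kwargs": {
  "delta_rot": [
    [0,0,0],
    [0,0,0],
    [0,0,0],
    [0,0,0],
    [0,0,0],
    [0,0,0],
    [0,0,0]
  ],
  "travel": [
    [0,0,0.1],
    [0,0,0.1],
    [0,0,0.1],
    [0,0,0.1],
    [0,0,0.1],
    [0,0,0.1],
    [0,0,0.1]
  ],
  "jaw": [0.2,0.42,0.5,0.6,0.7,0.75,0.75]
}}

```text
time: 20.32
tcp_pos: [0.6241, 0.2166, 0.0854]
tool_rot: [171.5, 90.0, -88.7]
contact_force: [1.6, -0.1, 0.6]
finger_gap: 0.0705
```

```bash
python3 - <<'E'
from h import *
st(); c=optics.camera("wrist"); cv2.imwrite("pics/w18.png",c["img"][:,:,::-1])
E
```

```text
t 20.32 tcp [0.6241 0.2166 0.0854] jawyaw 99.81 down [ 0. -0. -1.] F [ 1.6 -0.1  0.6] gap 0.0705 q [-30.  36.  12.  93.  -9.  52.  85.]
```

View pics/w18.png

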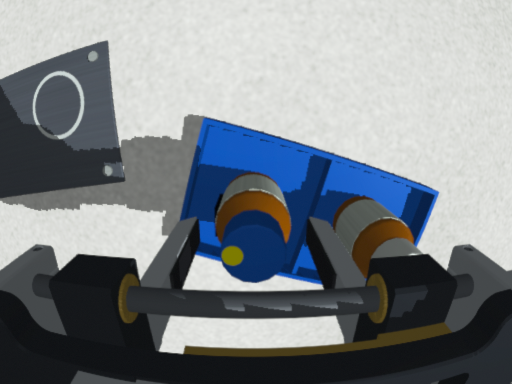

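The bottle stands free in the compartment. I rise and move the arm back out of the cameras' view.

{"fn": "move_arm", "kwargs": {
  "delta_rot": [
    [0,0,0],
    [0,0,0],
    [0,0,0],
    [0,0,0],
    [0,0,0],
    [0,0,0],
    [0,0,0],
    [0,0,0],
    [0,0,0],
    [0,0,0]
  ],
  "travel": [
    [0,0,2],
    [0,0,6],
    [0,0,11],
    [0,0,15],
    [-3,2,16],
    [-7,5,16],
    [-11,8,16],
    [-15,11,16],
    [-18,13,16],
    [-18,13,16]
  ],
  "jaw": [0.75,0.75,0.75,0.75,0.75,0.75,0.75,0.75,0.75,0.75]
}}

```text
time: 21.62
tcp_pos: [0.4422, 0.3486, 0.247]
tool_rot: [-32.2, 89.9, 67.8]
contact_force: [0.6, 0.1, 0.1]
finger_gap: 0.0708
```

```bash
python3 - <<'E'
from h import *
t=optics.camera("top");s=optics.camera("scene");st()
cv2.imwrite("pics/t19.png",t["img"][:,:,::-1]);cv2.imwrite("pics/s19.png",s["img"][:,:,::-1])
E
```

```text
t 21.73 tcp [0.4446 0.3465 0.2466] jawyaw 99.8 down [ 0.001  0.001 -1.   ] F [ 0.  -0.1 -0.4] gap 0.0707 q [-49.  16.   9. 100.  -3.  65.  61.]
```

View pics/t19.png

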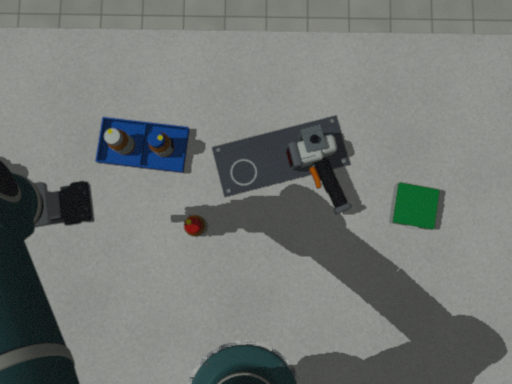

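View pics/s19.png

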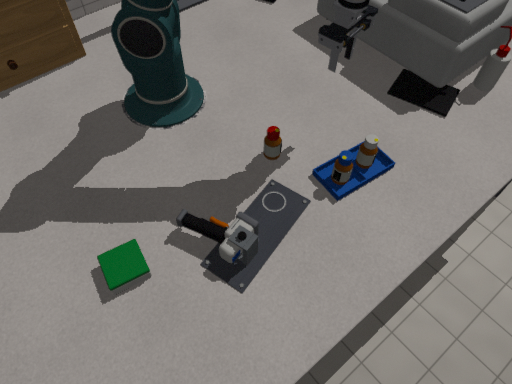

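The sample bottle stands upright in the compartment (top view (160,143)). The red bottle (194,225), white bottle (117,138), cuvette box (416,205) and trigger are where they were at the start, and the arm is clear.

```bash
python3 - <<'E'
from cell import robot
print(robot.hand_in())
E
```

```text
the job is handed in; nothing more can be done
None
```

The job is done and handed in at about 22 s on the robot's clock; the hand-in gives no verdict.

- **Bottle on the ring:** I lifted the blue-capped bottle by its cap and turned it about 35.5°. I stood it on the ring within about 1–2 mm, with its code facing the window, and let go.
- **Trigger:** With a finger either side of the grip, I squeezed and held for well over a second. At the end the gap stayed at 42 mm while the push on the trigger side rose to 25 N, so I took it to be on its stop. That is about 1 mm wider than the 41 mm you gave, and I could not read the joint itself. After release the trigger looked the same in the wrist image as before.
- **Bottle in the tray:** I set it down in the empty compartment and let go; the fingers pressed down with about 18 N before release. It sits within about 4 mm of the centre I measured; the top and wrist cameras' estimates of that centre differed by about 3 mm.
- **Last pictures:** They show the bottle upright and the trigger released. The red bottle, white bottle and cuvette box are at the same image positions as at the start, and the arm is clear with near-zero force.

On the ring, I pressed the bottle down with about 38 N for a moment before letting go, and its cap slid about 1–2 mm in the fingers. It stayed upright and in place.

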